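# Dispense dowel pins into a hand cup and demagnetise them

## Task

Take the square metal cup by its handle, hold it up under each lane of the blue hopper that still has dowel pins, and use the cup to slide that lane's shutter open so its pins drop in, then to slide the shutter fully shut again, until every pin is in the cup. Stand the cup upright on the black mat, then take the orange wand from its stand, dip its tip well down into the cup for about three seconds, and put the wand back upright in its stand. Never touch the pins with the fingers, and leave the grease pot and the brush where they are.

Things in the scene. Friction and masses are not known exactly. Their poses are not given: they have to be found in the camera images.
- hopper: Blue three-lane gravity hopper, fixed. Origin on the bench under the middle outlet; front faces its -x, z up. Lanes at its y = +100, 0, -100 mm: wells 54 x 54 mm, open from z 292 down to z 221; clear front wall, front face x = -33. Side cheeks x -55 to 80, z 200 to 300, inner faces y = +-166. Legs and foot at x +5 to +80; else free below z 188. Back apron rises to z 345.
- shutter_1 (a joint): Steel shutter plate under lane 1: 0 = shut; slides to 0.060 m (stop) along the hopper's +x, away from the robot; stays where left, about 2 N friction. Shut, it sticks out to 112 mm in front of the outlet centre; the window in that part frees the outlet fully from about 0.055. The 84 mm cup, raised between its lugs, drags it: push to +x opens, pull to -x shuts.
- shutter_2 (a joint): Steel shutter plate under lane 2: 0 = shut; slides to 0.060 m (stop) along the hopper's +x, away from the robot; stays where left, about 2 N friction. Shut, it sticks out to 112 mm in front of the outlet centre; the window in that part frees the outlet fully from about 0.055. The 84 mm cup, raised between its lugs, drags it: push to +x opens, pull to -x shuts.
- shutter_3 (a joint): Steel shutter plate under lane 3: 0 = shut; slides to 0.060 m (stop) along the hopper's +x, away from the robot; stays where left, about 2 N friction. Shut, it sticks out to 112 mm in front of the outlet centre; the window in that part frees the outlet fully from about 0.055. The 84 mm cup, raised between its lugs, drags it: push to +x opens, pull to -x shuts.
- gap_1 (a point): Moves with shutter 1: middle between its four orange hanging lugs, at the height of their lower ends (z 190.5; plate underside z 215.5). Lugs at y = +-30 mm, 10 mm wide; front and rear pairs leave 100 mm free along x, so the cup, handle to -x between the front pair, goes up between them with 8 mm play each way. 56 mm in front of the outlet when shut, under it when open.
- gap_2 (a point): Moves with shutter 2: middle between its four orange hanging lugs, at the height of their lower ends (z 190.5; plate underside z 215.5). Lugs at y = +-30 mm, 10 mm wide; front and rear pairs leave 100 mm free along x, so the cup, handle to -x between the front pair, goes up between them with 8 mm play each way. 56 mm in front of the outlet when shut, under it when open.
- gap_3 (a point): Moves with shutter 3: middle between its four orange hanging lugs, at the height of their lower ends (z 190.5; plate underside z 215.5). Lugs at y = +-30 mm, 10 mm wide; front and rear pairs leave 100 mm free along x, so the cup, handle to -x between the front pair, goes up between them with 8 mm play each way. 56 mm in front of the outlet when shut, under it when open.
- cup: Loose square aluminium cup, 130 g, 84 x 84 mm outside, 75 mm high, 4 mm walls and floor, open at the top. Origin at the centre of its underside, z up. A flat black handle 14 mm wide and 24 mm high (its z 45 to 69) runs from the front wall along the cup's -x to x = -182 mm.
- cup_grip (a point): Point on the cup's handle where to grip it: 160 mm from the cup's centre along its -x, 57 mm above the underside; the gripper then stays clear of the hopper.
- pin_1: Steel-coloured dowel pin, 21 mm diameter, 42 mm long, 40 g, loose, origin at the centre of one end; if present it starts upright in hopper lane 1. Absent in some starts.
- pin_2: Steel-coloured dowel pin, 21 mm diameter, 42 mm long, 40 g, loose, origin at the centre of one end; if present it starts upright in hopper lane 1. Absent in some starts.
- pin_3: Steel-coloured dowel pin, 21 mm diameter, 42 mm long, 40 g, loose, origin at the centre of one end; if present it starts upright in hopper lane 2. Absent in some starts.
- pin_4: Steel-coloured dowel pin, 21 mm diameter, 42 mm long, 40 g, loose, origin at the centre of one end; if present it starts upright in hopper lane 2. Absent in some starts.
- pin_5: Steel-coloured dowel pin, 21 mm diameter, 42 mm long, 40 g, loose, origin at the centre of one end; if present it starts upright in hopper lane 3. Absent in some starts.
- pin_6: Steel-coloured dowel pin, 21 mm diameter, 42 mm long, 40 g, loose, origin at the centre of one end; if present it starts upright in hopper lane 3. Absent in some starts.
- mat: Black rubber mat with a yellow square line, 170 x 170 mm, 3 mm thick, fixed; origin at the centre of its underside.
- stand: Grey wand stand, fixed, foot 100 x 100 mm, top plate 80 x 80 mm; origin at the centre of its underside.
- stand_hole (a point): Centre of the mouth of the 28 mm through hole in the stand's top plate, 100 mm above its underside (bench).
- wand: Cordless demagnetising wand, loose, 180 g, standing upright in the stand. Origin at the centre of the underside of its black flange (56 mm diameter, 6 mm thick), which rests on the stand's top plate; z up along the orange handle, which is 34 mm in diameter from z 6 to z 116. Below the flange a steel tip 16 mm in diameter reaches down to z = -80.
- wand_tip (a point): Lower end of the wand's steel tip, 80 mm below the flange's underside.
- pot: Bystander: grease pot with green lid, 63 mm in diameter, 54 mm high, loose; origin at the centre of its underside.
- flat_brush: Bystander: flat brush with red handle, 221 x 56 x 18 mm, lying flat, loose; origin at the centre of its underside.
Not all that is in view belongs to the job. What is shaped like the wand but red is not meant.

How it is judged:
On the way, in this order (a step that is already met when the one before it is completed fails the run):
1. every pin present lies in the cup while the gripper holds the cup up off the bench (x of pin_1 in the frame of cup between -0.042 and 0.042 m and y of pin_1 in the frame of cup between -0.042 and 0.042 m and z of pin_1 in the frame of cup between -0.003 and 0.075 m and x of pin_2 in the frame of cup between -0.042 and 0.042 m and y of pin_2 in the frame of cup between -0.042 and 0.042 m and z of pin_2 in the frame of cup between -0.003 and 0.075 m and x of pin_3 in the frame of cup between -0.042 and 0.042 m and y of pin_3 in the frame of cup between -0.042 and 0.042 m and z of pin_3 in the frame of cup between -0.003 and 0.075 m and x of pin_4 in the frame of cup between -0.042 and 0.042 m and y of pin_4 in the frame of cup between -0.042 and 0.042 m and z of pin_4 in the frame of cup between -0.003 and 0.075 m and x of pin_5 in the frame of cup between -0.042 and 0.042 m and y of pin_5 in the frame of cup between -0.042 and 0.042 m and z of pin_5 in the frame of cup between -0.003 and 0.075 m and x of pin_6 in the frame of cup between -0.042 and 0.042 m and y of pin_6 in the frame of cup between -0.042 and 0.042 m and z of pin_6 in the frame of cup between -0.003 and 0.075 m and height (world z) of cup above 0.05 m and contact force between the fingers and cup above 0.5 N), for 0.2 s.
2. the cup stands on the mat with all the pins in it, every shutter shut (x of pin_1 in the frame of cup between -0.042 and 0.042 m and y of pin_1 in the frame of cup between -0.042 and 0.042 m and z of pin_1 in the frame of cup between -0.003 and 0.075 m and x of pin_2 in the frame of cup between -0.042 and 0.042 m and y of pin_2 in the frame of cup between -0.042 and 0.042 m and z of pin_2 in the frame of cup between -0.003 and 0.075 m and x of pin_3 in the frame of cup between -0.042 and 0.042 m and y of pin_3 in the frame of cup between -0.042 and 0.042 m and z of pin_3 in the frame of cup between -0.003 and 0.075 m and x of pin_4 in the frame of cup between -0.042 and 0.042 m and y of pin_4 in the frame of cup between -0.042 and 0.042 m and z of pin_4 in the frame of cup between -0.003 and 0.075 m and x of pin_5 in the frame of cup between -0.042 and 0.042 m and y of pin_5 in the frame of cup between -0.042 and 0.042 m and z of pin_5 in the frame of cup between -0.003 and 0.075 m and x of pin_6 in the frame of cup between -0.042 and 0.042 m and y of pin_6 in the frame of cup between -0.042 and 0.042 m and z of pin_6 in the frame of cup between -0.003 and 0.075 m and horizontal distance between cup and mat below 0.045 m and height (world z) of cup below 0.01 m and angle between cup's own z axis and vertical below 0.1 rad and value of joint each of shutter_1, shutter_2, shutter_3 below 0.01 m), for 0.3 s.
3. the wand, held by the gripper, has its tip in the cup, at least 15 mm below the rim, for 2 s, the cup on the mat (horizontal distance between wand_tip and cup below 0.036 m and z of wand_tip in the frame of cup below 0.06 m and contact force between the fingers and wand above 0.5 N and height (world z) of cup below 0.01 m), for 2 s.
At the end, for the whole second after the job is handed in: All pins present are inside the cup; the cup stands upright on the mat, its centre within 45 mm of the mat's centre; all shutters are shut to within 10 mm; the wand stands upright in its stand, its flange on the top plate within 10 mm of the hole's centre; all at rest and released (all of step 2 and horizontal distance between wand and stand_hole below 0.01 m and angle between wand's own z axis and vertical below 0.08 rad and height (world z) of wand between 0.095 and 0.105 m and linear speed of each of wand, cup below 0.02 m/s); the robot touches nothing.
It fails at once if a finger touches a pin (contact force between the fingers and pin_1 above 0.5 N or contact force between the fingers and pin_2 above 0.5 N or contact force between the fingers and pin_3 above 0.5 N or contact force between the fingers and pin_4 above 0.5 N or contact force between the fingers and pin_5 above 0.5 N or contact force between the fingers and pin_6 above 0.5 N).
It fails at once if the grease pot or the brush is moved by more than 30 mm (distance of any of pot, flat_brush from where it was at the start of the episode above 0.03 m).
Of pin_1, pin_2, pin_3, pin_4, pin_5, pin_6 only 3 to 5 are there at a start; the rules pass over those that are not, and their reading is None.
At some moment in a run one of cup may be knocked a few centimetres aside while the robot is not near it.
It also fails if it takes over 210 s, if anything falls off the work surface, if the arm or the gripper's body presses on something with over 40 N, if the wrist force passes 120 N, or if a joint passes its speed limit or range.

## Robot

A 6-joint arm with a two-finger parallel gripper is mounted at the origin on a cart in front of the work surface, level with it; the furniture and walls round the work are solid. World frame = base frame: x ahead of the robot, y to its left, z up, the work surface at z = 0. Lengths are in m, angles in rad, forces in N, time in s.
With the tool pointing down it reaches from about 0.325 to 0.85 m from the base axis. Payload 4.4 kg.
Tool frame: the origin (TCP) lies at the very end of the fingers, on their centre line; the grasp point (between the pads) lies 19 mm behind it; z points along the fingers, x is the direction in which the jaws open and shut, and the axes are right-handed (so a half turn about z gives the same grasp; the last joint's range is limited). The gripper opens to 94 mm and grips with 3 to 60 N. Pads are 16 mm wide; open, the fingers measure 119 mm over their backs; the gripper's body (75 mm by 177 mm) begins 78 mm behind the grasp point.
Start: joints at [1.087, 0.207, 1.542, -0, 1.393, -0.15], TCP at [0.188, 0.543, 0.205] pointing down, gripper open.
Joint ranges: [-2.73, 2.73], [-0.86, 2.22], [0.23, 2.46], [-1.11, 4.25], [0.08, 2.63], [-2.82, 2.82]. Speed limits (rad/s): [2.79, 2.79, 3.14, 3.14, 3.14, 3.14].

## Interface

Orientations are given as a 3x3 rotation matrix whose columns are the frame's x, y, z axes.
In Python, from workcell import * gives the robot as it stands.
- The arm moves only by the tool drive_tool, never from a script. Its argument "steps" is a list that holds one entry, the list of rows, each a list of 5 numbers: the opening, from -1 (shut) to 1 (fully open), then the shift along the tool's x, y, z in m, then the turn about the tool's z in rad. A call has 1 to 12 rows; each row shifts and turns the commanded pose from where the row before left it, along the tool's axes as they then stand; what a row does not reach is not made up. A row lasts 1/10 s, in which the tool goes at most 50 mm and 8.59 degrees, less where a joint would pass 70% of its speed; a pose out of reach is approached as far as the arm can. A call is refused whole if a number of a shift passes 0.05 or a number of a turn 0.15, either way. A call with a gripper value outside its range is refused whole. The fingers move at their own pace and stop on an object; "force" is the grip in N (left out, the last holds). Time passes only in rows, so rows that do not move let the fingers close. It gives the time, the measured TCP pose, the force and the opening at its end, in the units of the state.
- get_obs(): the state, without advancing time (a new reading comes with each control period).
- grab_frame(name): name is "side" or "top"; returns the picture (400x640x3 uint8, blue, green, red); there is no depth.
- camera_info(name): a dict with "mtx" (3x3 intrinsics, pixels), "dist" ([k1, k2, p1, p2, k3] as OpenCV has them; the pictures are not rectified), "R" (3x3) and "t" (3): a world point X has camera coordinates R X + t. Camera axes: x right, y down, z forward; pixel columns grow to the right and rows downward; lengths in m; the calibration is good to about 2 mm. A picture is of the moment at which its call begins. camera_info takes no time and is no camera call.
- hand_in(): hands the job in, once; it reports no verdict.
The state is a dict: "time_s": time; "joint_positions": joint angles; "joint_vel": joint speeds; "tau": joint torques, N m; "ee_pos": TCP position; "tcp_rot": TCP orientation; "ft_force": force on the tool from outside, world axes, zero at the start; "torque": the same for the moment, N m; "opening": finger opening in m.
Only numpy, scipy, OpenCV 4.12 (cv2) and the standard library are available. Lean on these libraries where they do the work, as an engineer would, in place of code of your own. Each camera call takes 0.05 s, during which the arm holds its last target.

## Working session

There is one attempt and no reset: what is moved stays moved. The work goes in short steps, Python scripts to look and compute and a tool call to move; the robot and the scene stay as the last step left them, time stands still between calls to the robot, and variables do not carry over. Pictures are saved under pics/ and viewed, and the job is handed in when it is done.

Besides the shell and the picture viewer there is one more tool, called after "Request:" by a JSON object that holds its "api" and its "payload", one argument or row to a line. drive_tool: Moves the arm, as the interface text tells. Its arguments: {"type":"object","properties":{"steps":{"type":"array"},"force":{"type":"number"}},"required":["steps"]}

```bash
ls; mkdir -p pics
python3 - <<'E'
from workcell import *
import cv2
o=get_obs();print(o)
for n in("side","top"):
    cv2.imwrite(f"pics/{n}0.png",grab_frame(n)); print(n,camera_info(n))
E
```

```text
pics
{'time_s': 0.0, 'joint_positions': array([ 1.08749127e+00,  2.07417857e-01,  1.54292023e+00, -8.66649178e-06,
        1.39349566e+00, -1.50467779e-01]), 'joint_vel': array([ 0.00063647, -0.00022379,  0.00112635,  0.0012564 ,  0.00060963,
        0.00067386]), 'tau': array([ 8.92559510e-04, -3.70896113e+01, -2.81409466e+01,  6.98385620e-02,
        3.63938394e-02, -1.97919067e-04]), 'ee_pos': array([0.18748988, 0.54273326, 0.20430803]), 'tcp_rot': array([[ 3.26723305e-01,  9.45119470e-01, -1.03389724e-03],
       [ 9.45117436e-01, -3.26724776e-01, -1.98836444e-03],
       [-2.21704179e-03, -3.27509311e-04, -9.99997489e-01]]), 'ft_force': array([ 0.10001939, -1.19299065, -0.30230901]), 'torque': array([0.01450756, 0.00243862, 0.0581495 ]), 'opening': 0.09393686680003226}
side {'mtx': array([[508.4997218 ,   0.        , 312.8301365 ],
       [  0.        , 508.4997218 , 201.48429235],
       [  0.        ,   0.        ,   1.        ]]), 'dist': array([0.03804399, 0.        , 0.        , 0.        , 0.        ]), 'R': array([[ 0.9994    , -0.02339417, -0.02554136],
       [-0.03226636, -0.3607754 , -0.93209441],
       [ 0.01259088,  0.93235928, -0.36131378]]), 't': array([-0.53885795,  0.23098027,  1.00702149])}
top {'mtx': array([[384.26418047,   0.        , 311.04445074],
       [  0.        , 384.26418047, 198.44990252],
       [  0.        ,   0.        ,   1.        ]]), 'dist': array([-0.07501969,  0.        ,  0.        ,  0.        ,  0.        ]), 'R': array([[-0.01375853, -0.99968876, -0.02081062],
       [-0.98686372,  0.01692662, -0.16066575],
       [ 0.160968  ,  0.01832672, -0.98678946]]), 't': array([0.20185696, 0.53915916, 0.9074319 ])}
```

View pics/side0.png

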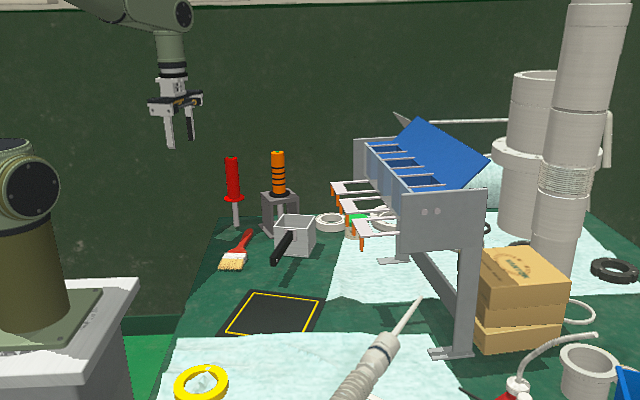

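View pics/top0.png

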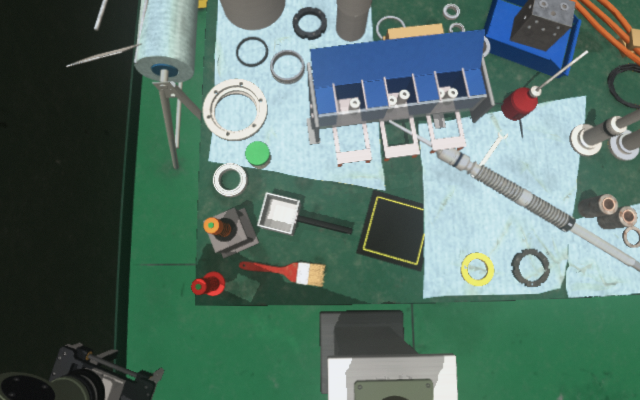

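```bash
cat > h.py <<'E'
from workcell import *
import cv2, numpy as np
CI={n:camera_info(n) for n in("side","top")}
def proj(n,P):
    c=CI[n]; P=np.atleast_2d(np.array(P,float))
    return cv2.projectPoints(P,cv2.Rodrigues(c["R"])[0],c["t"],c["mtx"],c["dist"])[0][:,0]
def ray(n,uv,z):
    c=CI[n]; u=cv2.undistortPoints(np.array([[uv]],float),c["mtx"],c["dist"])[0,0]
    d=c["R"].T@np.array([u[0],u[1],1]); o=-c["R"].T@c["t"]
    return o+d*(z-o[2])/d[2]
def tri(uvs,uvt):
    a=[]
    for n,uv in(("side",uvs),("top",uvt)):
        c=CI[n]; u=cv2.undistortPoints(np.array([[uv]],float),c["mtx"],c["dist"])[0,0]
        a.append((-c["R"].T@c["t"],c["R"].T@np.array([u[0],u[1],1])))
    A=np.array([a[0][1],-a[1][1]]).T; s=np.linalg.lstsq(A,a[1][0]-a[0][0],rcond=None)[0]
    p=a[0][0]+s[0]*a[0][1];q=a[1][0]+s[1]*a[1][1]
    return (p+q)/2,np.linalg.norm(p-q)
def crop(img,x0,y0,x1,y1,k,name):
    cv2.imwrite(name,cv2.resize(img[y0:y1,x0:x1],None,fx=k,fy=k,interpolation=cv2.INTER_CUBIC))
E
python3 - <<'E'
from h import *
t=cv2.imread("pics/top0.png");s=cv2.imread("pics/side0.png")
crop(t,300,20,500,170,4,"pics/a.png")
crop(t,190,150,430,300,3.3,"pics/b.png")
crop(s,210,100,400,270,3.5,"pics/c.png")
crop(s,320,100,500,250,4,"pics/d.png")
E
```

```text
(no output)
```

View pics/a.png

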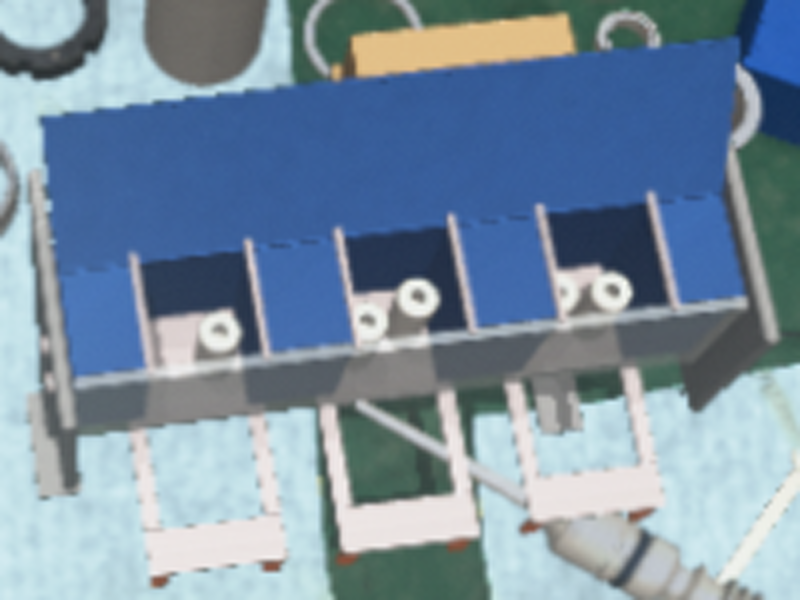

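View pics/b.png

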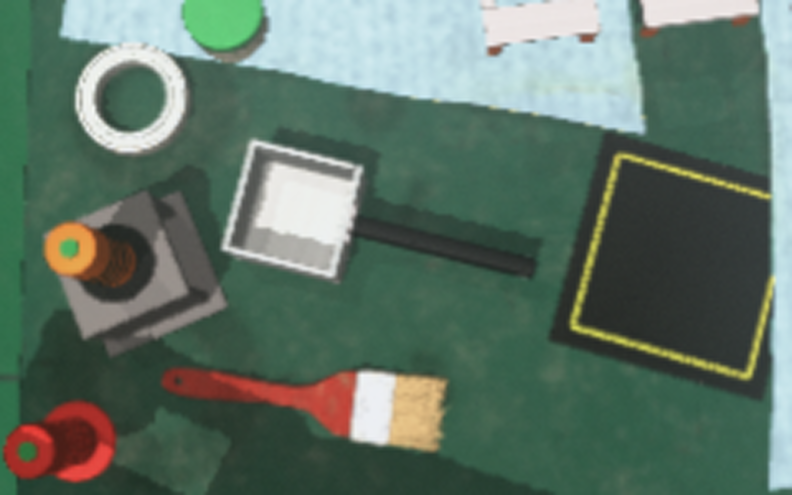

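View pics/c.png

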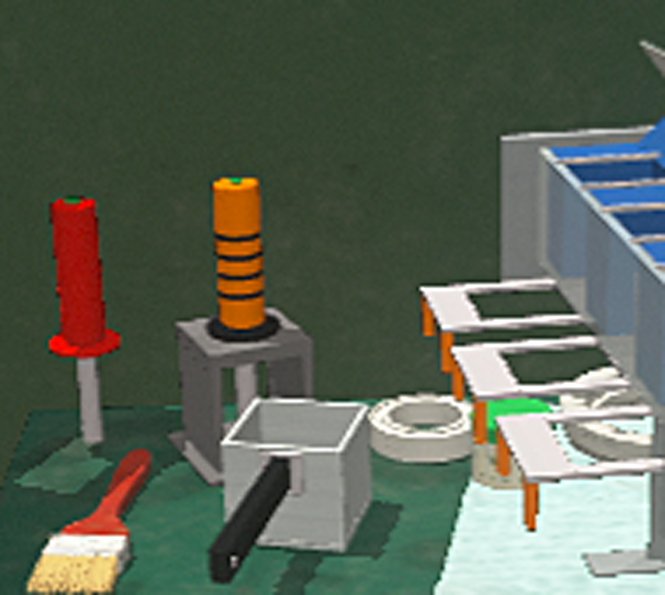

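View pics/d.png

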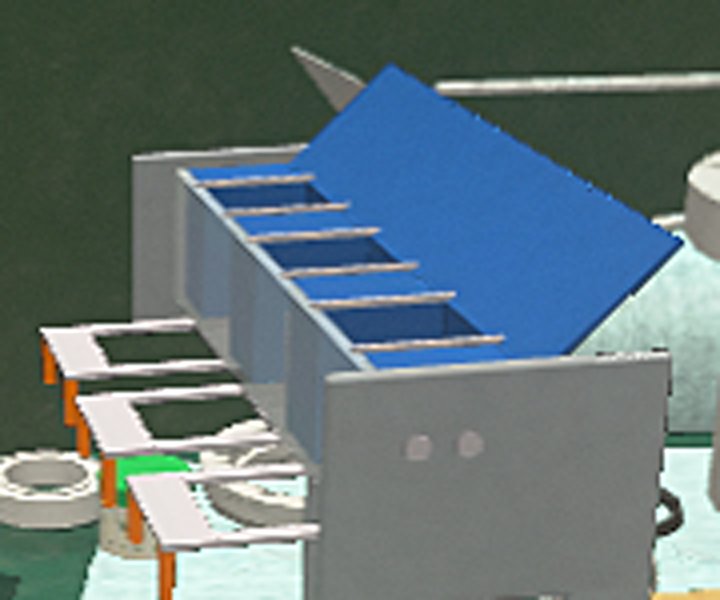

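```bash
cat > fit.py <<'E'
from h import *
from scipy.optimize import least_squares
for n in CI: print(n,-CI[n]["R"].T@CI[n]["t"])
def T(p,L):
    c,s=np.cos(p[2]),np.sin(p[2]); L=np.atleast_2d(L)
    return np.c_[p[0]+c*L[:,0]-s*L[:,1],p[1]+s*L[:,0]+c*L[:,1],L[:,2]]
obs_t=np.array([[354.5,162],[402.6,156.2],[449.2,148.8]])
L=np.array([[-.112,.1,.2155],[-.112,0,.2155],[-.112,-.1,.2155]])
g=[ray("top",u,.2155) for u in obs_t];print(np.round(g,4))
r=least_squares(lambda p:(proj("top",T(p,L))-obs_t).ravel(),[g[1][0]+.112,g[1][1],0])
print(r.x,r.fun)
np.save("hop.npy",r.x)
E
python3 fit.py
python3 - <<'E'
from h import *
print("torch tip",tri((418,300),(390,123)))
print("cup corners")
# crop b: /3.3+(190,150)
B=lambda x,y:(x/3.3+190,y/3.3+150)
C=np.array([ray("top",B(*p),.075) for p in [(251,139),(363,167),(341,281),(223,248)]]);print(C.round(4),C.mean(0), np.linalg.norm(np.diff(C,axis=0),axis=1))
print("handle end",ray("top",B(530,270),.069),ray("top",B(357,228),.069))
M=[ray("top",B(*p),.003) for p in [(612,137),(551,338),(764,397)]];print("mat",np.round(M,4),(M[0]+M[2])/2)
S=[ray("top",B(*p),.1) for p in [(148,190),(190,290),(84,340)]];print("stand",np.round(S,4),(S[0]+S[2])/2)
print("wand top tri",ray("top",B(70,247),.216))
print("pot",ray("top",(258,152),.054))
print("yellow etc: red top",ray("top",B(28,452),.19))
E
```

```text
side [ 0.53330824 -0.86817996  0.56538299]
top [0.38878637 0.17603774 0.98626942]
[[ 5.892e-01  9.960e-02  2.155e-01]
 [ 5.999e-01 -4.000e-04  2.155e-01]
 [ 6.144e-01 -9.900e-02  2.155e-01]]
[0.7122491  0.01417512 0.12630173] [ 0.19307062  0.28553115 -0.26570642 -0.58938984  0.07192529  0.30754369]
torch tip (array([ 0.74385523, -0.01654712,  0.02260449]), np.float64(0.0007351135690012646))
cup corners
[[0.5548 0.3015 0.075 ]
 [0.5326 0.2196 0.075 ]
 [0.45   0.2362 0.075 ]
 [0.475  0.3215 0.075 ]] [0.50312479 0.26969848 0.075     ] [0.08490874 0.08428064 0.08894874]
handle end [0.45622652 0.09988331 0.069     ] [0.4887481  0.22464272 0.069     ]
mat [[ 0.5646  0.0268  0.003 ]
 [ 0.4086  0.0798  0.003 ]
 [ 0.3607 -0.082   0.003 ]] [ 0.46262663 -0.02761279  0.003     ]
stand [[0.5147 0.3715 0.1   ]
 [0.4435 0.3406 0.1   ]
 [0.4094 0.4151 0.1   ]] [0.4620688  0.39330805 0.1       ]
wand top tri [0.46359905 0.39385564 0.216     ]
pot [0.66183243 0.32550544 0.054     ]
yellow etc: red top [0.33814939 0.42496011 0.19      ]
```

```bash
cat > ov.py <<'E'
from h import *
from fit import T
def box(x0,x1,y0,y1,z0,z1):
    v=np.array([[x,y,z] for x in(x0,x1) for y in(y0,y1) for z in(z0,z1)])
    e=[(0,1),(2,3),(4,5),(6,7),(0,2),(1,3),(4,6),(5,7),(0,4),(1,5),(2,6),(3,7)]
    return v,e
def draw(img,n,p,b,k,off,col,z0=0):
    v,e=b; v=T(p,v); v[:,2]+=z0
    q=((proj(n,v)+.5-np.array(off))*k).astype(int)
    for i,j in e: cv2.line(img,tuple(map(int,q[i])),tuple(map(int,q[j])),col,1,cv2.LINE_AA)
def over(src,n,items,rect,k,out):
    x0,y0,x1,y1=rect
    im=cv2.resize(src[y0:y1,x0:x1],None,fx=k,fy=k,interpolation=cv2.INTER_CUBIC)
    for p,b,c,*z in items: draw(im,n,p,b,k,(x0,y0),c,*(z or [0]))
    cv2.imwrite(out,im)
def hopitems(p,sh=(0,0,0)):
    it=[(p,box(-.055,.08,.166,.172,.2,.3),(0,255,255)),(p,box(-.055,.08,-.172,-.166,.2,.3),(0,255,255))]
    for y,s in zip((.1,0,-.1),sh):
        it.append((p,box(-.112+s,-.112+s+.06,y-.035,y+.035,.2155,.2185),(0,255,0)))
        it.append((p,box(-.027,.027,y-.027,y+.027,.221,.292),(255,0,255)))
        for yy in(-.03,.03): 
            it.append((p,box(-.056+s-.06,-.056+s-.05,y+yy-.005,y+yy+.005,.1905,.2155),(0,255,0)))
    return it
def cupitems(p,z=0):
    return [(p,box(-.042,.042,-.042,.042,0,.075),(0,0,255),z),(p,box(-.182,-.042,-.007,.007,.045,.069),(255,255,0),z)]
E
sed -i 's/^for n in CI: print.*//' fit.py
python3 - <<'E'
from ov import *
p=np.load("hop.npy")
t=cv2.imread("pics/top0.png");s=cv2.imread("pics/side0.png")
cup=[.5031,.2697,.2535]
mat=[.4626,-.0276,.3]
st=[.462,.3935,np.arctan2(-.0712,-.0309)+np.pi]
it=hopitems(p)+cupitems(cup)+[(mat,box(-.085,.085,-.085,.085,0,.003),(0,0,255)),(st,box(-.04,.04,-.04,.04,.096,.1),(0,0,255)),(st,box(-.017,.017,-.017,.017,.106,.216),(0,255,255))]
over(t,"top",it,(300,20,500,170),4,"pics/oa.png")
over(t,"top",it,(190,150,430,300),3.3,"pics/ob.png")
over(s,"side",it,(210,100,400,270),3.5,"pics/oc.png")
over(s,"side",it,(320,100,500,250),4,"pics/od.png")
over(s,"side",it,(180,220,380,370),4,"pics/oe.png")
E
```

```text
[[ 5.892e-01  9.960e-02  2.155e-01]
 [ 5.999e-01 -4.000e-04  2.155e-01]
 [ 6.144e-01 -9.900e-02  2.155e-01]]
[0.7122491  0.01417512 0.12630173] [ 0.19307062  0.28553115 -0.26570642 -0.58938984  0.07192529  0.30754369]
```

View pics/oa.png

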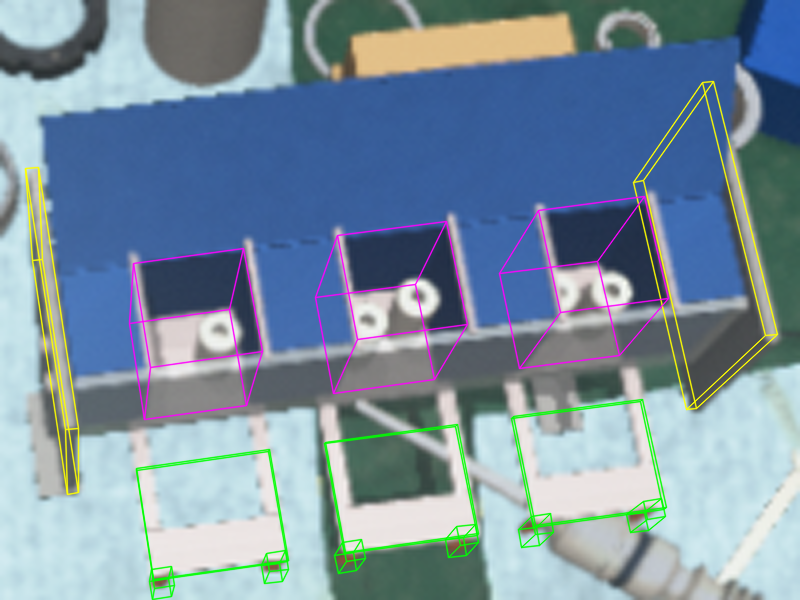

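View pics/ob.png

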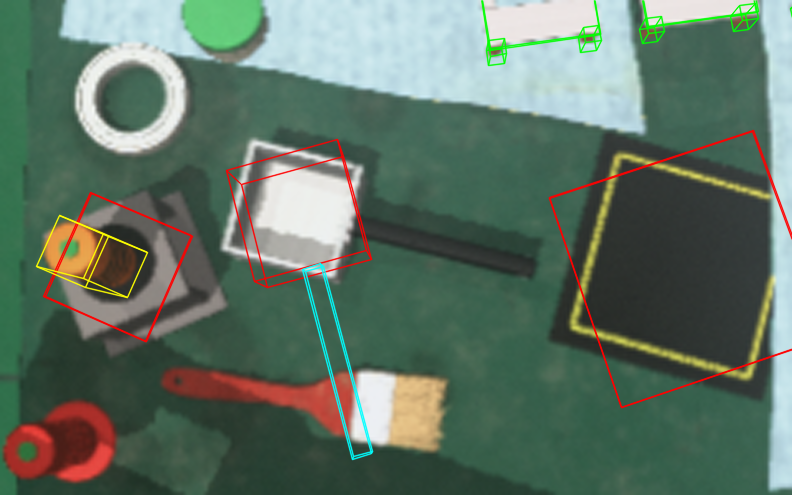

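View pics/oc.png

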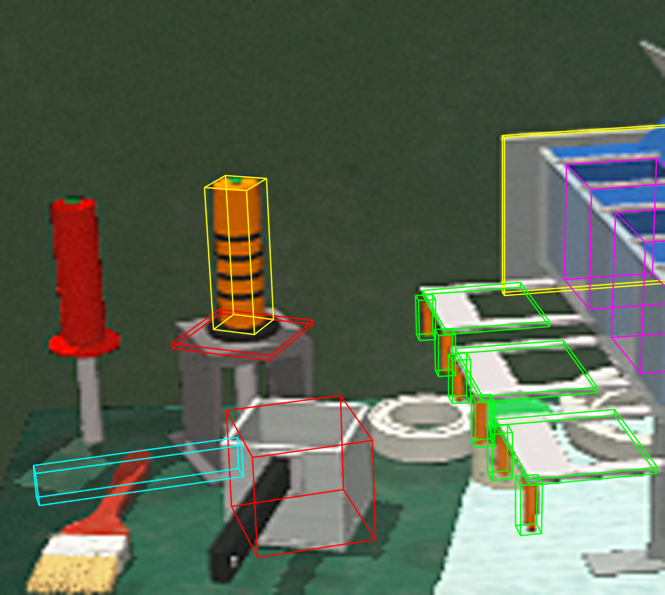

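View pics/od.png

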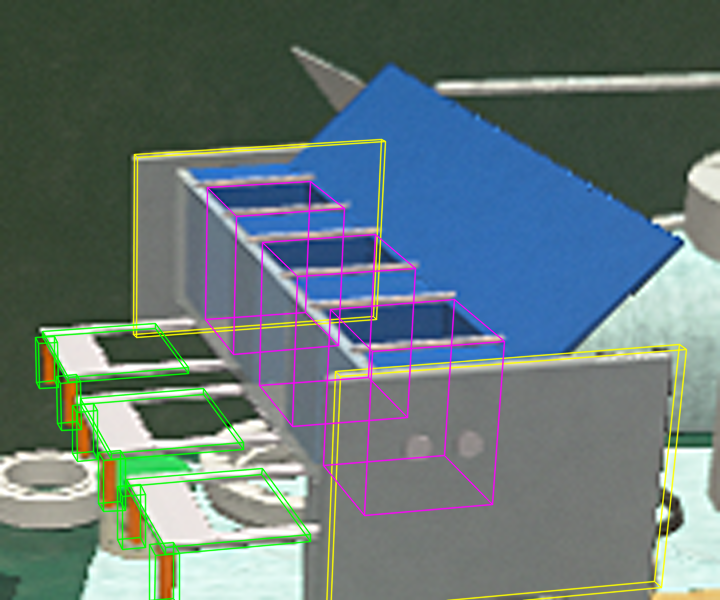

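View pics/oe.png

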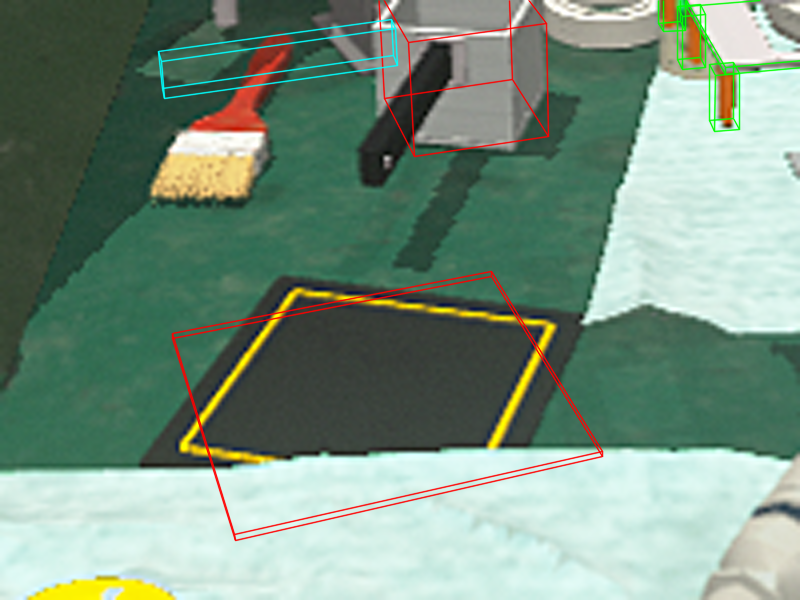

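Request:
{"api": "drive_tool", "payload": {
  "steps": [
    [[1,0,0,-0.02,0.125],[1,0,0,-0.02,0.125],[1,0,0,-0.02,0.125],[1,0,0,-0.02,0.125],[1,0,0,-0.02,0.125],[1,0,0,-0.02,0.125],[1,0,0,-0.02,0.125],[1,0,0,0,0.125],[1,0,0,0,0.125],[1,0,0,0,0.125],[1,0,0,0,0.125],[1,0,0,0,0.125]]
  ]
}}

```text
time_s: 1.3
ee_pos: [0.1877, 0.5432, 0.3447]
tcp_rot: [[0.965, -0.264, -0.001], [-0.264, -0.965, -0.001], [-0.0, 0.001, -1.0]]
ft_force: [-0.5, 0.5, -1.0]
opening: 0.094
```

```bash
cat >> h.py <<'E'
def st():
    o=get_obs();R=o["tcp_rot"];a=np.arctan2(R[1,0],R[0,0])
    print("t %.2f"%o["time_s"],"tcp",o["ee_pos"].round(4),"a %.4f"%a,"tilt",R[:,2].round(4),"op %.4f"%o["opening"],"F",o["ft_force"].round(2),"T",o["torque"].round(2))
    return o,R,a
def go(P,a1=None):
    o,R,a=st(); d=R.T@(np.array(P)-o["ee_pos"])
    print("shift tool",d.round(4),"turn",None if a1 is None else round((a-a1+np.pi)%(2*np.pi)-np.pi,4))
E
python3 - <<'E'
from ov import *
t=grab_frame("top");s=grab_frame("side")
cv2.imwrite("pics/top1.png",t);cv2.imwrite("pics/side1.png",s)
cup=[.5031,.2697,1.303]
mat=[.4626,-.0276,-.33]
st_=[.462,.3935,.4]
it=cupitems(cup)+[(mat,box(-.085,.085,-.085,.085,0,.003),(0,0,255)),(st_,box(-.04,.04,-.04,.04,.096,.1),(0,0,255)),(st_,box(-.017,.017,-.017,.017,.106,.216),(0,255,255))]
over(t,"top",it,(190,150,430,300),3.3,"pics/ob1.png")
over(s,"side",it,(200,120,360,370),2.4,"pics/oc1.png")
go([.461,.1153,.1],-.265)
E
```

```text
[[ 5.892e-01  9.960e-02  2.155e-01]
 [ 5.999e-01 -4.000e-04  2.155e-01]
 [ 6.144e-01 -9.900e-02  2.155e-01]]
[0.7122491  0.01417512 0.12630173] [ 0.19307062  0.28553115 -0.26570642 -0.58938984  0.07192529  0.30754369]
t 1.40 tcp [0.1877 0.5432 0.3448] a -0.2618 tilt [-6.0e-04 -1.1e-03 -1.0e+00] op 0.0940 F [-0.2  -0.05 -0.55] T [-0.1   0.09  0.06]
shift tool [0.3748 0.3423 0.2451] turn 0.0032
```

View pics/ob1.png

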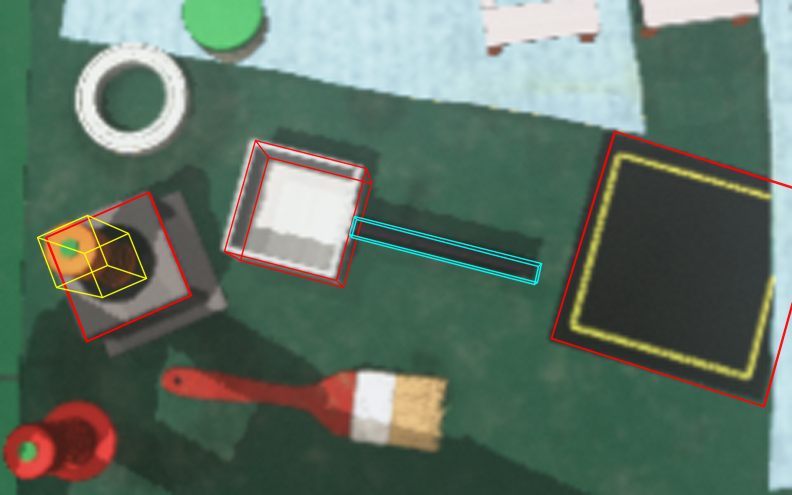

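View pics/oc1.png

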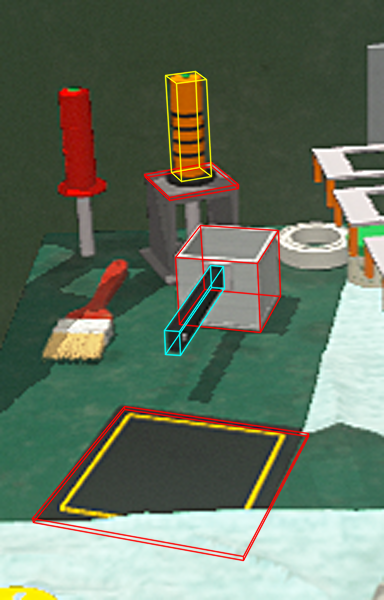

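Request:
{"api": "drive_tool", "payload": {
  "steps": [
    [[1,0.031,0.0285,0,0],[1,0.031,0.0285,0,0],[1,0.031,0.0285,0,0],[1,0.031,0.0285,0,0],[1,0.031,0.0285,0,0],[1,0.031,0.0285,0,0],[1,0.031,0.0285,0,0],[1,0.031,0.0285,0,0],[1,0.031,0.0285,0,0],[1,0.031,0.0285,0,0],[1,0.031,0.0285,0,0],[1,0.031,0.0285,0,0]]
  ]
}}

```text
time_s: 2.6
ee_pos: [0.4591, 0.1151, 0.3453]
tcp_rot: [[0.967, -0.256, -0.0], [-0.256, -0.967, 0.0], [-0.0, -0.0, -1.0]]
ft_force: [0.8, 0.3, -0.8]
opening: 0.094
```

Request:
{"api": "drive_tool", "payload": {
  "steps": [
    [[1,0,0,0.03,0],[1,0,0,0.04,0],[1,0,0,0.04,0],[1,0,0,0.04,0],[1,0,0,0.04,0],[1,0,0,0.03,0],[1,0,0,0,0]]
  ]
}}

```text
time_s: 3.3
ee_pos: [0.4538, 0.1164, 0.1206]
tcp_rot: [[0.966, -0.257, -0.011], [-0.257, -0.966, -0.001], [-0.011, 0.004, -1.0]]
ft_force: [-0.1, -0.1, -0.4]
opening: 0.0939
```

```bash
sed -i 's/^.*print.*$//' fit.py
python3 - <<'E'
from ov import *
t=grab_frame("top");s=grab_frame("side")
cup=[.504,.272,1.303]
it=cupitems(cup)
over(t,"top",it,(190,150,430,300),3.3,"pics/ob2.png")
over(s,"side",it,(200,120,360,370),2.4,"pics/oc2.png")
go([.462,.1175,.038],-.267)
E
```

```text
Traceback (most recent call last):
  File "ov.py", line 2, in <module>
    from fit import T
  File "fit.py", line 10, in <module>
    r=least_squares(lambda p:(proj("top",T(p,L))-obs_t).ravel(),[g[1][0]+.112,g[1][1],0])
                                                                 ^
NameError: name 'g' is not defined. Did you mean: 'go'?
```

```bash
cat > fit.py <<'E'
import numpy as np
def T(p,L):
    c,s=np.cos(p[2]),np.sin(p[2]); L=np.atleast_2d(L)
    return np.c_[p[0]+c*L[:,0]-s*L[:,1],p[1]+s*L[:,0]+c*L[:,1],L[:,2]]
E
python3 - <<'E'
from ov import *
t=grab_frame("top");s=grab_frame("side")
cup=[.504,.272,1.303]
it=cupitems(cup)
over(t,"top",it,(190,150,430,300),3.3,"pics/ob2.png")
over(s,"side",it,(200,120,360,370),2.4,"pics/oc2.png")
go([.462,.1175,.038],-.267)
E
```

```text
t 3.40 tcp [0.4585 0.1168 0.1256] a -0.2605 tilt [-9.e-04 -0.e+00 -1.e+00] op 0.0941 F [ 0.63 -0.55  0.12] T [-0.08  0.05 -0.04]
shift tool [ 0.0033 -0.0016  0.0876] turn 0.0065
```

View pics/ob2.png

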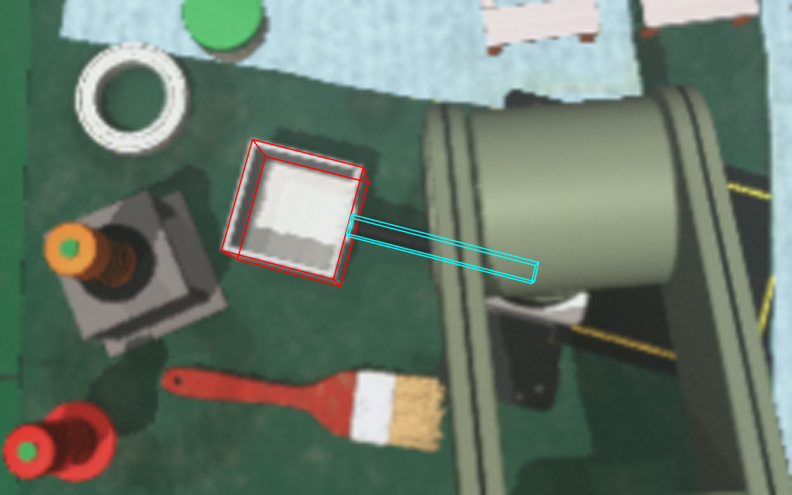

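View pics/oc2.png

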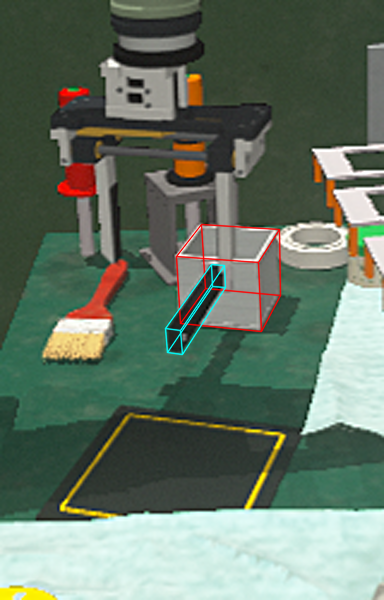

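Request:
{"api": "drive_tool", "payload": {
  "steps": [
    [[1,0.003,-0.0015,0.03,0.006],[1,0,0,0.03,0],[1,0,0,0.0276,0],[1,0,0,0,0],[-1,0,0,0,0],[-1,0,0,0,0],[-1,0,0,0,0],[-1,0,0,0,0],[-1,0,0,0,0],[-1,0,0,0,0],[-1,0,0,0,0],[-1,0,0,0,0]]
  ],
  "force": 60
}}

```text
time_s: 4.6
ee_pos: [0.4618, 0.1174, 0.0378]
tcp_rot: [[0.964, -0.265, -0.0], [-0.265, -0.964, -0.0], [-0.0, 0.0, -1.0]]
ft_force: [-0.8, 0.3, 0.3]
opening: 0.0331
```

Request:
{"api": "drive_tool", "payload": {
  "steps": [
    [[-1,0,0,0,0],[-1,0,0,0,0],[-1,0,0,-0.01,0],[-1,0,0,-0.02,0],[-1,0,0,-0.02,0],[-1,0,0,0,0],[-1,0,0,0,0],[-1,0,0,0,0]]
  ]
}}

```text
time_s: 5.4
ee_pos: [0.4608, 0.1173, 0.0868]
tcp_rot: [[0.964, -0.265, -0.002], [-0.265, -0.964, -0.0], [-0.002, 0.001, -1.0]]
ft_force: [-0.1, -0.5, -2.1]
opening: 0.0135
```

Run:
```python
from ov import *
o,R,a=st()
t=grab_frame("top");s=grab_frame("side")
y=a+np.pi/2
p=o["ee_pos"]; cup=[p[0]+.16*np.cos(y),p[1]+.16*np.sin(y),y]; print(cup)
it=cupitems(cup,p[2]+.019-.057)
over(t,"top",it,(190,150,430,300),3.3,"pics/ob3.png")
over(s,"side",it,(200,160,340,310),4,"pics/oc3.png")
```

```text
t 5.40 tcp [0.4608 0.1173 0.0868] a -0.2680 tilt [-2.2e-03 -3.0e-04 -1.0e+00] op 0.0135 F [-0.13 -0.48 -2.15] T [-0.29  0.15 -0.02]
[np.float64(0.5031364925294367), np.float64(0.271576265943977), np.float64(1.3028331081967854)]
```

View pics/ob3.png

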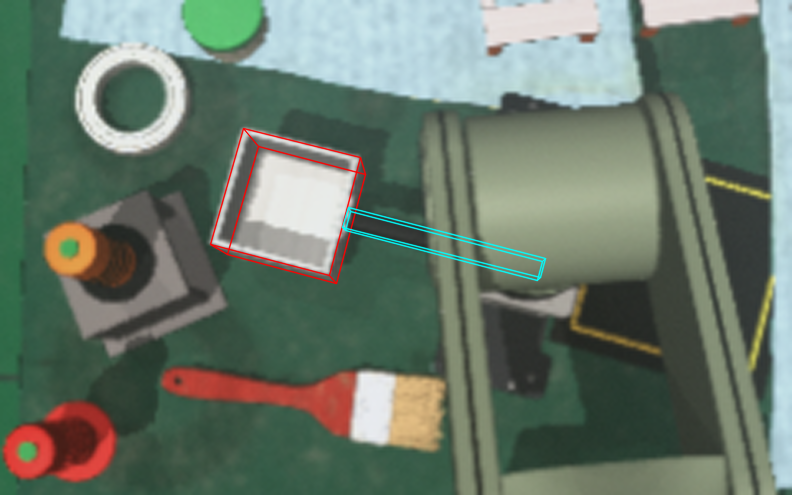

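View pics/oc3.png

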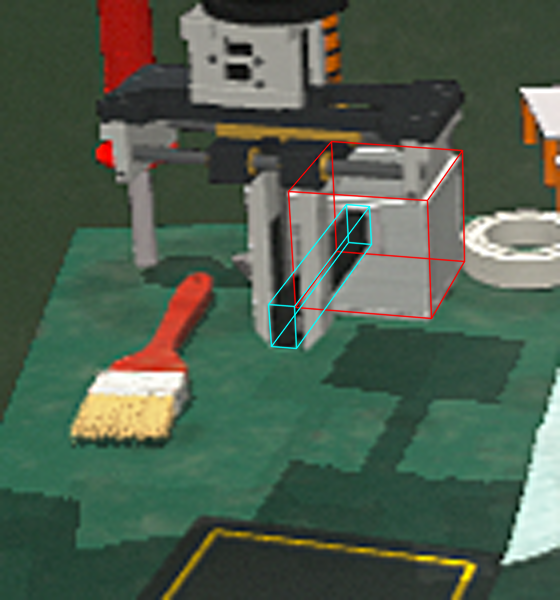

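Request:
{"api": "drive_tool", "payload": {
  "steps": [
    [[-1,0,0,-0.02,0.06],[-1,0,0,-0.015,0.1176],[-1,0,0,0,0.1176],[-1,0,0,0,0.1176],[-1,0,0,0,0.1176],[-1,0,0,0,0.1176],[-1,0,0,0,0.1176],[-1,0,0,0,0.1176],[-1,0,0,0,0.1176],[-1,0,0,0,0.1176],[-1,0,0,0,0.06],[-1,0,0,0,0]]
  ]
}}

```text
time_s: 6.7
ee_pos: [0.4609, 0.1175, 0.1218]
tcp_rot: [[0.124, -0.992, -0.003], [-0.992, -0.124, 0.0], [-0.0, 0.003, -1.0]]
ft_force: [-0.9, 0.3, -1.3]
opening: 0.0137
```

```bash
cat >> h.py <<'E'
HP=np.load("hop.npy")
def hpt(x,y,z):
    c,s=np.cos(HP[2]),np.sin(HP[2]); return [HP[0]+c*x-s*y,HP[1]+s*x+c*y,z]
def lane(y,s,cz):  # TCP target for cup centered in gap at opening s, cup underside z cz
    go(hpt(-.056+s-.16,y,cz+.038),HP[2]-np.pi/2)
E
python3 - <<'E'
from h import *
lane(.1,0,.1)
E
```

```text
t 6.70 tcp [0.4609 0.1175 0.1218] a -1.4464 tilt [-2.6e-03  1.0e-04 -1.0e+00] op 0.0137 F [-0.94  0.29 -1.26] T [-0.05  0.36 -0.01]
shift tool [ 0.0341 -0.0203 -0.0163] turn -0.0019
```

Request:
{"api": "drive_tool", "payload": {
  "steps": [
    [[-1,0.012,-0.007,-0.006,-0.002],[-1,0.012,-0.007,-0.006,0],[-1,0.01,-0.0063,-0.004,0],[-1,0,0,0,0],[-1,0,0,0,0]]
  ]
}}

```text
time_s: 7.2
ee_pos: [0.4867, 0.0857, 0.1391]
tcp_rot: [[0.125, -0.992, 0.0], [-0.992, -0.125, 0.0], [-0.0, -0.0, -1.0]]
ft_force: [-0.2, 0.3, -1.7]
opening: 0.0137
```

```bash
cat > chk.py <<'E'
from ov import *
import sys
def chk(tag,sh=(0,0,0)):
    o,R,a=st()
    t=grab_frame("top");s=grab_frame("side")
    cv2.imwrite(f"pics/top_{tag}.png",t);cv2.imwrite(f"pics/side_{tag}.png",s)
    y=a+np.pi/2; p=o["ee_pos"]; cup=[p[0]+.16*np.cos(y),p[1]+.16*np.sin(y),y]
    it=hopitems(HP,sh)+cupitems(cup,p[2]+.019-.057)
    crop(t,300,20,500,170,4,f"pics/t_{tag}.png")
    over(t,"top",it,(300,20,500,170),4,f"pics/to_{tag}.png")
    over(s,"side",it,(300,120,500,270),4,f"pics/so_{tag}.png")
    crop(s,300,120,500,270,4,f"pics/s_{tag}.png")
if __name__=="__main__": chk(sys.argv[1])
E
python3 - <<'E'
from chk import *
lane(.1,0,.1)
chk("l1")
E
```

```text
t 7.20 tcp [0.4867 0.0857 0.1391] a -1.4456 tilt [ 2.e-04  3.e-04 -1.e+00] op 0.0137 F [-0.17  0.29 -1.72] T [-0.01  0.39 -0.02]
shift tool [-0.0006  0.0013  0.0011] turn -0.0011
t 7.20 tcp [0.4867 0.0857 0.1391] a -1.4456 tilt [ 2.e-04  3.e-04 -1.e+00] op 0.0137 F [-0.17  0.29 -1.72] T [-0.01  0.39 -0.02]
```

View pics/to_l1.png

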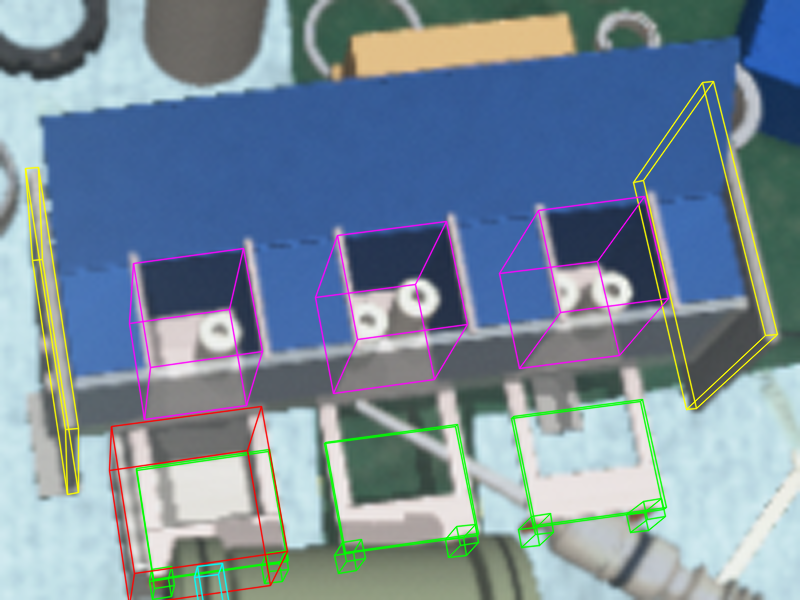

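View pics/so_l1.png

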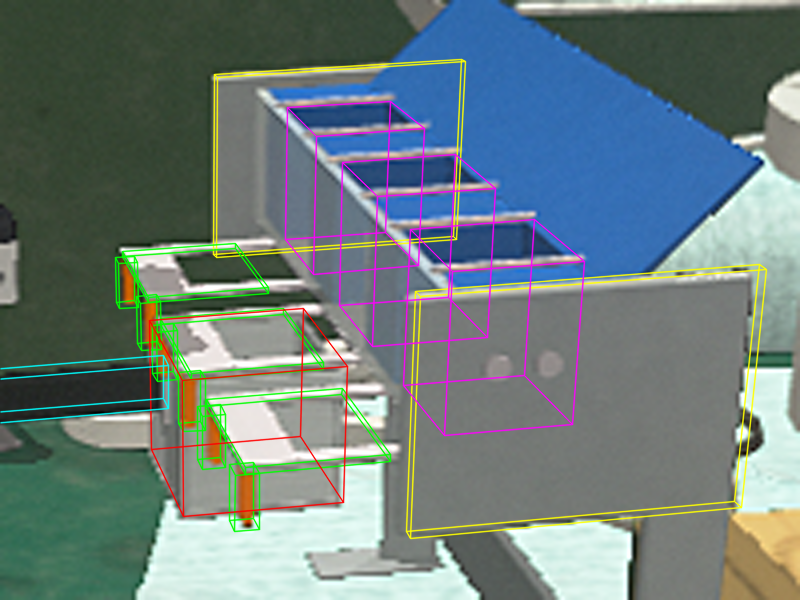

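View pics/s_l1.png

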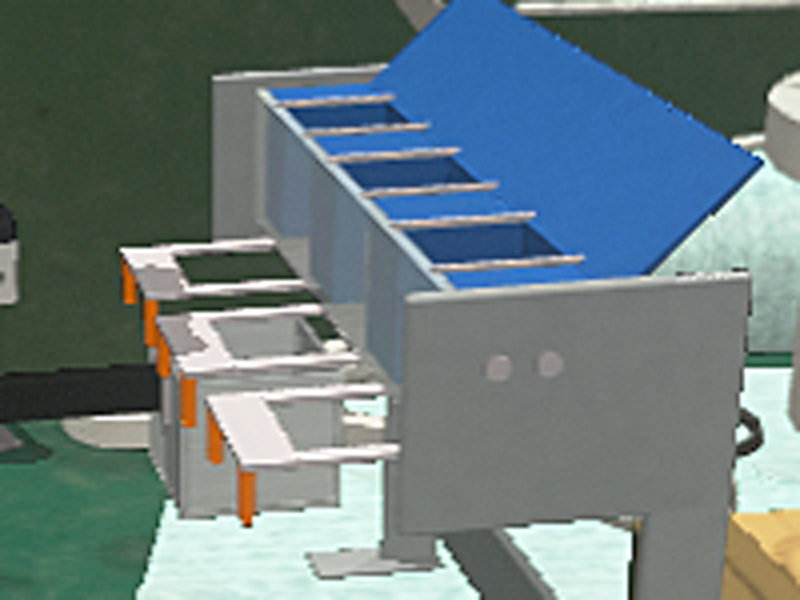

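Request:
{"api": "drive_tool", "payload": {
  "steps": [
    [[-1,-0.0006,0,-0.008,0],[-1,0,0,-0.008,0],[-1,0,0,-0.008,0],[-1,0,0,-0.007,0],[-1,0,0,0,0],[-1,0,0,0,0]]
  ]
}}

```text
time_s: 7.9
ee_pos: [0.4863, 0.0869, 0.1702]
tcp_rot: [[0.126, -0.992, 0.001], [-0.992, -0.126, -0.0], [0.0, -0.001, -1.0]]
ft_force: [0.4, -0.7, -1.6]
opening: 0.0134
```

Request:
{"api": "drive_tool", "payload": {
  "steps": [
    [[-1,0,-0.006,0,0],[-1,0,-0.006,0,0],[-1,0,-0.006,0,0],[-1,0,-0.006,0,0],[-1,0,-0.006,0,0],[-1,0,0,0,0]]
  ]
}}

```text
time_s: 8.5
ee_pos: [0.517, 0.0907, 0.1697]
tcp_rot: [[0.126, -0.992, 0.001], [-0.992, -0.126, -0.0], [0.0, -0.001, -1.0]]
ft_force: [-0.1, 0.3, -1.5]
opening: 0.0137
```

Run:
```python
from chk import *
chk("l1b",(.022,0,0))
```

```text
t 8.50 tcp [0.517  0.0907 0.1697] a -1.4444 tilt [ 8.e-04 -0.e+00 -1.e+00] op 0.0137 F [-0.1   0.31 -1.52] T [-0.09  0.42  0.03]
```

View pics/to_l1b.png

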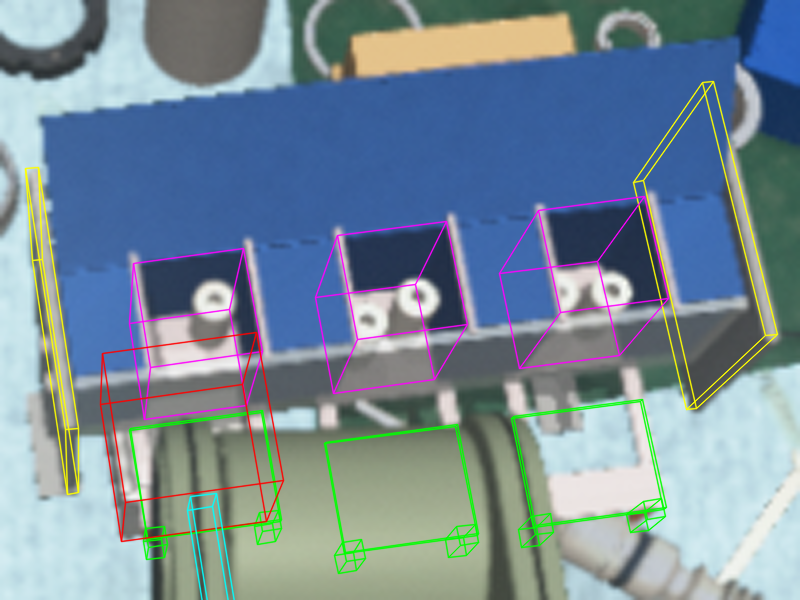

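View pics/so_l1b.png

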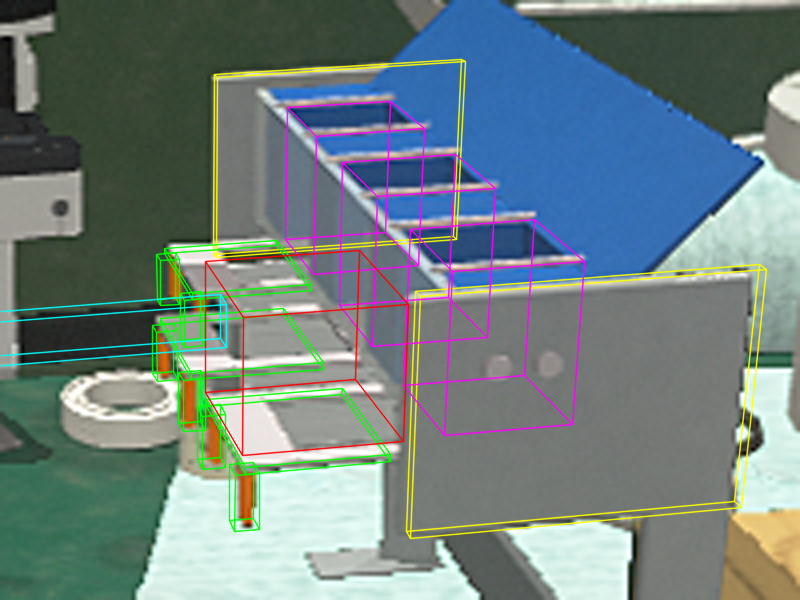

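Request:
{"api": "drive_tool", "payload": {
  "steps": [
    [[-1,0,-0.006,0,0],[-1,0,-0.006,0,0],[-1,0,-0.006,0,0],[-1,0,-0.006,0,0],[-1,0,-0.006,0,0],[-1,0,-0.005,0,0],[-1,0,0,0,0],[-1,0,0,0,0],[-1,0,0,0,0]]
  ]
}}

```text
time_s: 9.5
ee_pos: [0.5504, 0.095, 0.1694]
tcp_rot: [[0.126, -0.992, -0.001], [-0.992, -0.126, -0.0], [-0.0, 0.001, -1.0]]
ft_force: [-2.7, 0.2, -2.2]
opening: 0.0137
```

Run:
```python
from chk import *
chk("l1c",(.058,0,0))
```

```text
t 9.50 tcp [0.5504 0.095  0.1694] a -1.4444 tilt [-9.e-04 -0.e+00 -1.e+00] op 0.0137 F [-2.66  0.19 -2.22] T [-0.1   0.93 -0.07]
```

View pics/to_l1c.png

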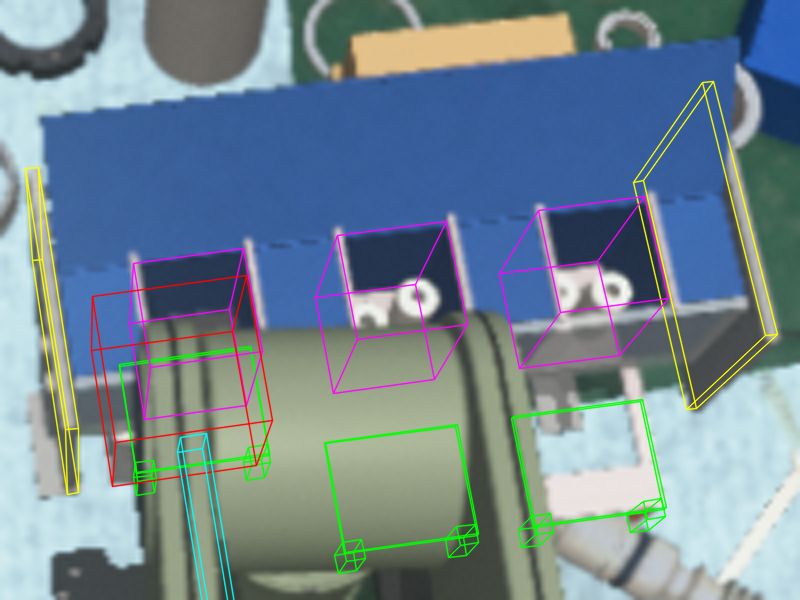

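View pics/so_l1c.png

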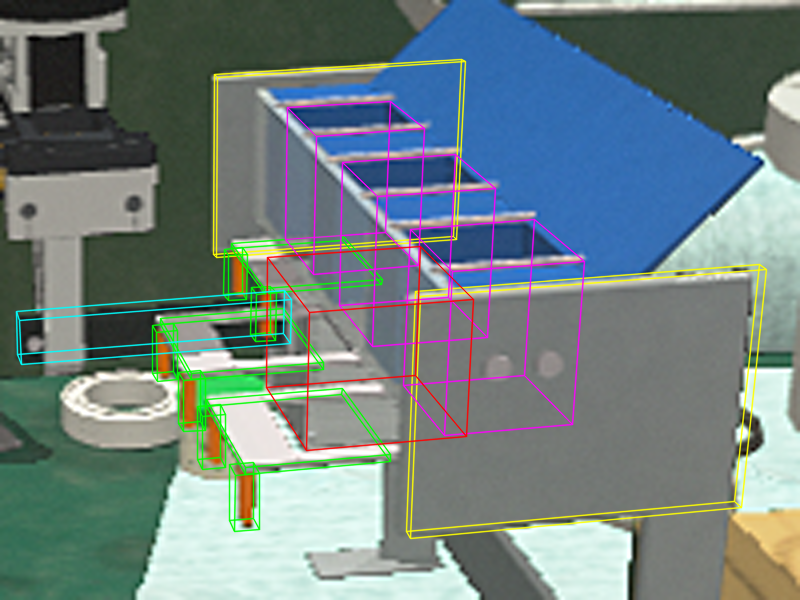

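Request:
{"api": "drive_tool", "payload": {
  "steps": [
    [[-1,0,-0.002,0,0],[-1,0,-0.001,0,0],[-1,0,0,0,0],[-1,0,0,0,0],[-1,0,0,0,0]]
  ]
}}

```text
time_s: 10.1
ee_pos: [0.5505, 0.0956, 0.169]
tcp_rot: [[0.126, -0.992, -0.007], [-0.992, -0.126, -0.0], [-0.001, 0.007, -1.0]]
ft_force: [-10.7, -1.2, -1.1]
opening: 0.0137
```

Run:
```python
from chk import *
chk("l1d",(.06,0,0))
```

```text
t 10.10 tcp [0.5505 0.0956 0.169 ] a -1.4443 tilt [-7.1e-03 -1.0e-04 -1.0e+00] op 0.0137 F [-10.74  -1.19  -1.06] T [-0.15  1.78 -0.17]
```

View pics/t_l1d.png

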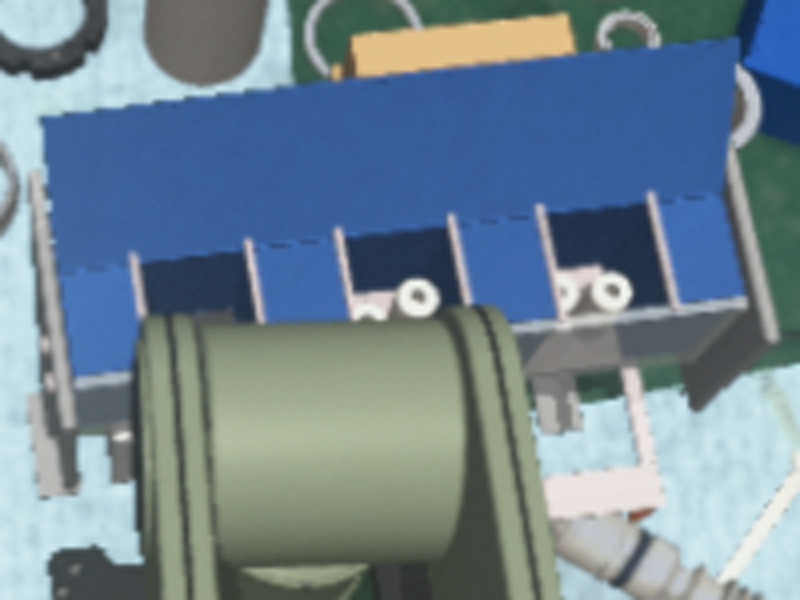

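View pics/so_l1d.png

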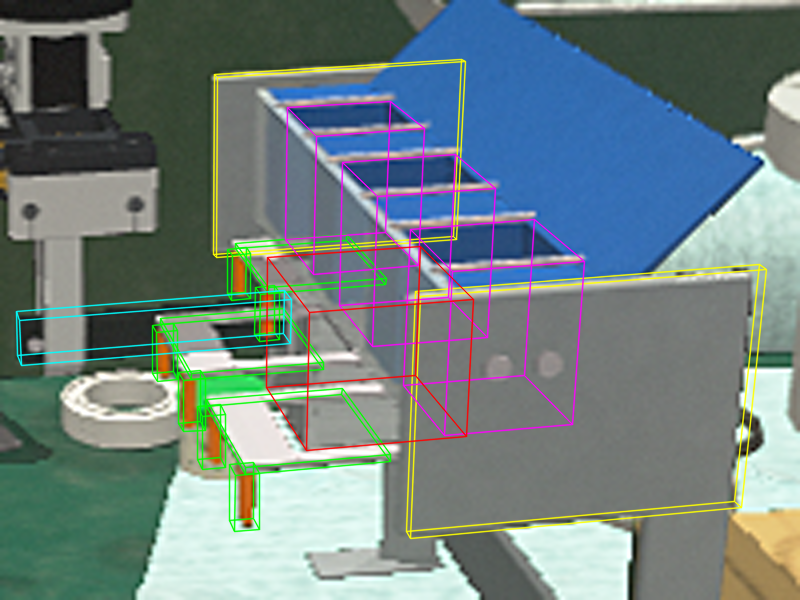

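Request:
{"api": "drive_tool", "payload": {
  "steps": [
    [[-1,0,0.005,0,0],[-1,0,0.008,0,0],[-1,0,0.008,0,0],[-1,0,0.007,0,0],[-1,0,0.007,0,0],[-1,0,0.007,0,0],[-1,0,0.008,0,0],[-1,0,0.008,0,0],[-1,0,0.008,0,0],[-1,0,0.008,0,0],[-1,0,0.005,0,0],[-1,0,0,0,0]]
  ]
}}

```text
time_s: 11.4
ee_pos: [0.4756, 0.0856, 0.1701]
tcp_rot: [[0.126, -0.992, 0.002], [-0.992, -0.126, 0.0], [-0.0, -0.002, -1.0]]
ft_force: [5.1, 0.7, -2.7]
opening: 0.0134
```

Run:
```python
from chk import *
chk("l1e")
lane(.1,0,.1)
```

```text
t 11.40 tcp [0.4756 0.0856 0.1701] a -1.4446 tilt [ 2.5e-03  4.0e-04 -1.0e+00] op 0.0134 F [ 5.11  0.7  -2.65] T [ 0.22 -0.28 -0.04]
t 11.50 tcp [0.4756 0.0855 0.17  ] a -1.4446 tilt [ 1.6e-03  3.0e-04 -1.0e+00] op 0.0136 F [ 3.42  2.12 -2.34] T [ 0.2  -0.29 -0.02]
shift tool [ 0.0006 -0.0097  0.032 ] turn -0.0001
```

View pics/to_l1e.png

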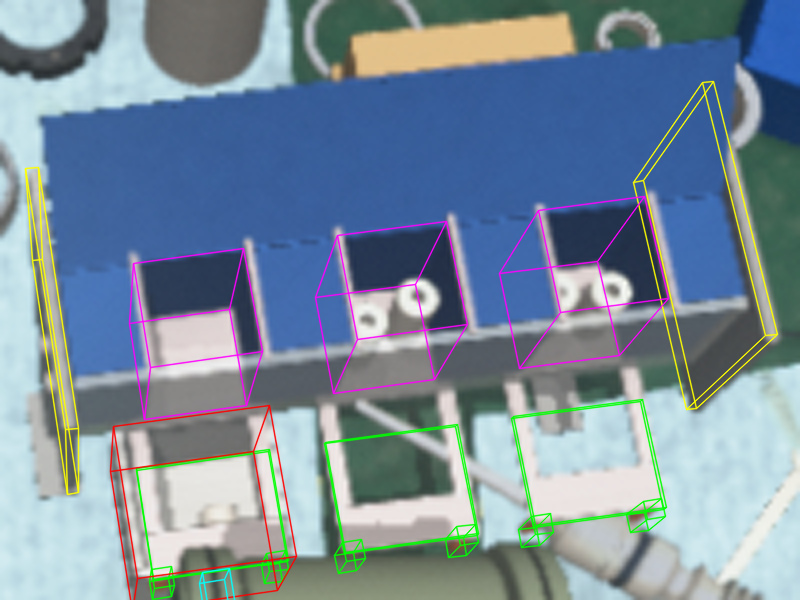

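View pics/so_l1e.png

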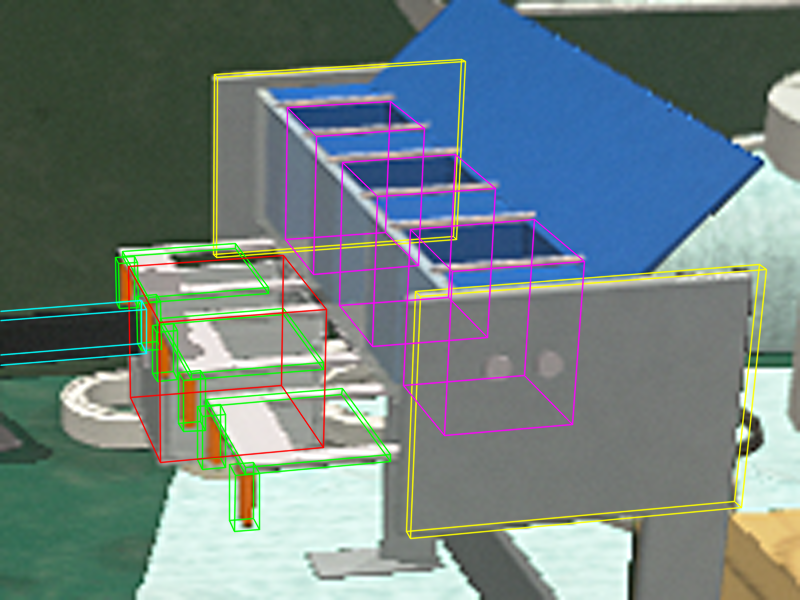

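Request:
{"api": "drive_tool", "payload": {
  "steps": [
    [[-1,0,-0.0055,0,0],[-1,0,-0.004,0,0],[-1,0,0,0.01,0],[-1,0,0,0.012,0],[-1,0,0,0.01,0],[-1,0.01,0,0,0],[-1,0.02,0,0,0],[-1,0.025,0,0,0],[-1,0.025,0,0,0],[-1,0.015,0,0,0],[-1,0.005,0,0,0],[-1,0,0,0,0]]
  ]
}}

```text
time_s: 12.7
ee_pos: [0.4973, -0.013, 0.1378]
tcp_rot: [[0.125, -0.992, -0.0], [-0.992, -0.125, 0.0], [-0.0, 0.0, -1.0]]
ft_force: [-0.0, 0.3, -1.9]
opening: 0.0135
```

Run:
```python
from chk import *
chk("l2a")
lane(0,0,.132)
```

```text
t 12.70 tcp [ 0.4973 -0.013   0.1378] a -1.4458 tilt [-1.e-04  3.e-04 -1.e+00] op 0.0135 F [-0.01  0.3  -1.93] T [-0.08  0.48 -0.06]
t 12.80 tcp [ 0.4971 -0.012   0.1377] a -1.4442 tilt [-4.e-04  5.e-04 -1.e+00] op 0.0136 F [-0.12  0.94 -1.18] T [-0.07  0.39  0.02]
shift tool [ 0.0011 -0.0007 -0.0323] turn 0.0003
```

View pics/to_l2a.png

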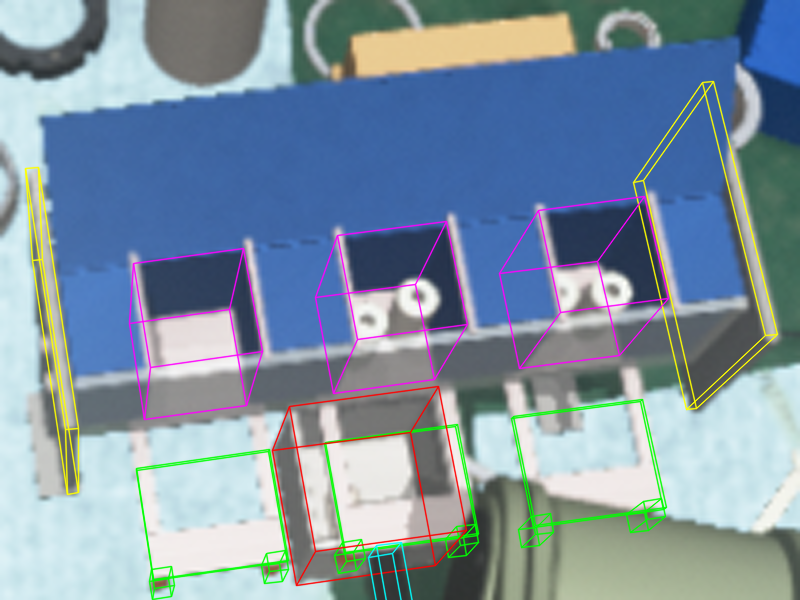

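View pics/so_l2a.png

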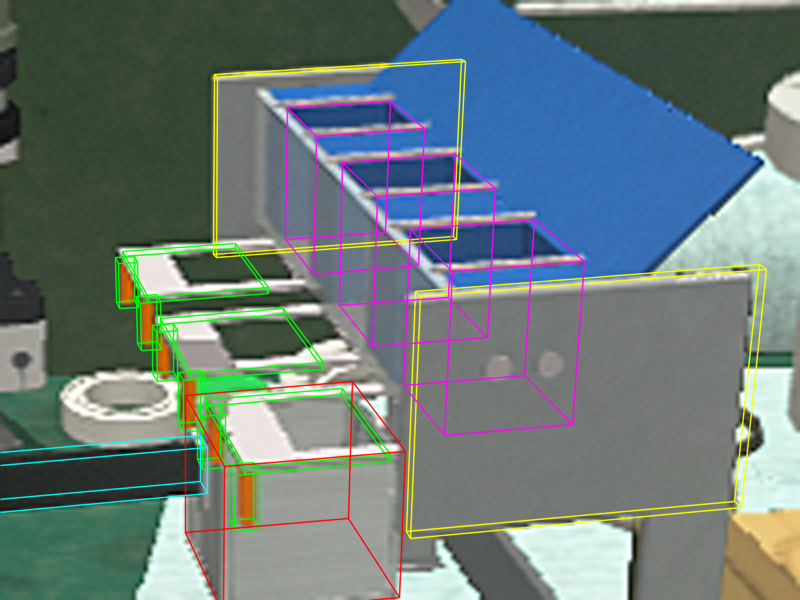

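Request:
{"api": "drive_tool", "payload": {
  "steps": [
    [[-1,0.001,0,-0.008,0],[-1,0,0,-0.008,0],[-1,0,0,-0.008,0],[-1,0,0,-0.008,0],[-1,0,0,0,0],[-1,0,-0.005,0,0],[-1,0,-0.006,0,0],[-1,0,-0.006,0,0],[-1,0,-0.006,0,0]]
  ]
}}

```text
time_s: 13.7
ee_pos: [0.5203, -0.0105, 0.1694]
tcp_rot: [[0.126, -0.992, -0.001], [-0.992, -0.126, 0.0], [-0.0, 0.001, -1.0]]
ft_force: [-2.7, -0.2, -0.9]
opening: 0.0138
```

Request:
{"api": "drive_tool", "payload": {
  "steps": [
    [[-1,0,-0.006,0,0],[-1,0,-0.006,0,0],[-1,0,-0.006,0,0],[-1,0,-0.006,0,0],[-1,0,-0.006,0,0],[-1,0,-0.006,0,0],[-1,0,-0.006,0,0],[-1,0,-0.003,0,0],[-1,0,0,0,0],[-1,0,0,0,0],[-1,0,0,0,0],[-1,0,0,0,0]]
  ]
}}

```text
time_s: 14.9
ee_pos: [0.5621, -0.0049, 0.1683]
tcp_rot: [[0.126, -0.992, -0.007], [-0.992, -0.126, 0.0], [-0.001, 0.007, -1.0]]
ft_force: [-7.4, -1.4, -2.3]
opening: 0.0139
```

Run:
```python
from chk import *
chk("l2b",(0,.06,0))
```

```text
t 14.90 tcp [ 0.5621 -0.0049  0.1683] a -1.4448 tilt [-7.5e-03  1.0e-04 -1.0e+00] op 0.0139 F [-7.42 -1.35 -2.32] T [-0.22  1.68 -0.22]
```

View pics/t_l2b.png

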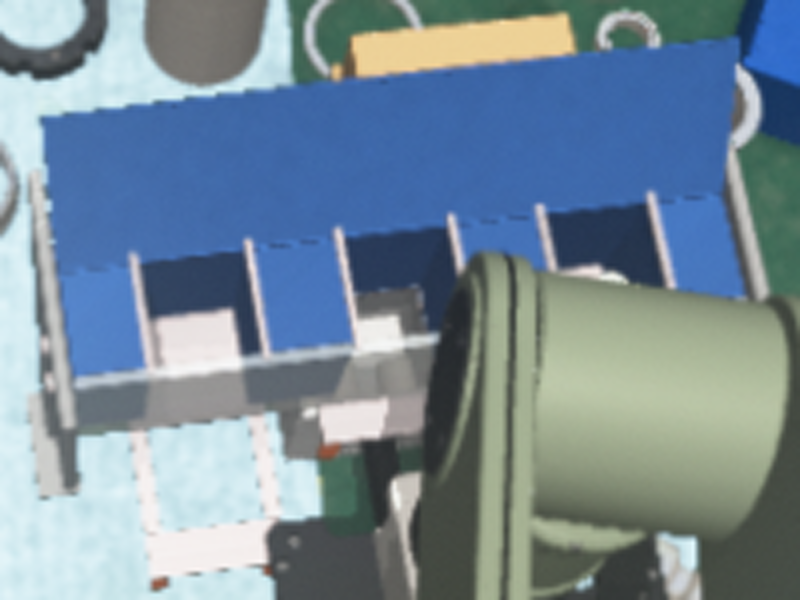

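View pics/so_l2b.png

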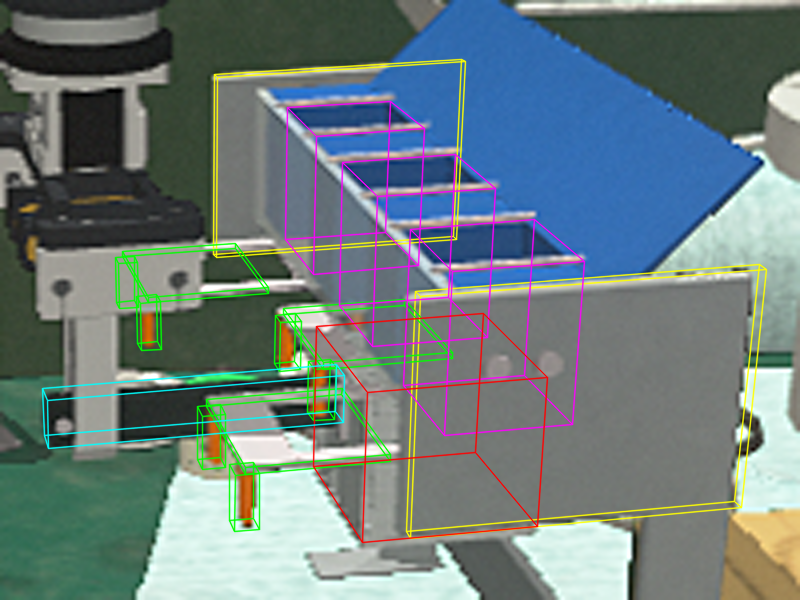

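Request:
{"api": "drive_tool", "payload": {
  "steps": [
    [[-1,0,0.005,0,0],[-1,0,0.008,0,0],[-1,0,0.008,0,0],[-1,0,0.007,0,0],[-1,0,0.007,0,0],[-1,0,0.007,0,0],[-1,0,0.008,0,0],[-1,0,0.008,0,0],[-1,0,0.008,0,0],[-1,0,0.008,0,0],[-1,0,0.0045,0,0],[-1,0,0,0,0]]
  ]
}}

```text
time_s: 16.2
ee_pos: [0.4872, -0.0148, 0.1702]
tcp_rot: [[0.126, -0.992, 0.002], [-0.992, -0.126, 0.0], [0.0, -0.002, -1.0]]
ft_force: [3.6, 1.8, -4.0]
opening: 0.0137
```

Run:
```python
from chk import *
chk("l2c")
lane(0,0,.1)
```

```text
t 16.20 tcp [ 0.4872 -0.0148  0.1702] a -1.4448 tilt [ 2.e-03  2.e-04 -1.e+00] op 0.0137 F [ 3.61  1.78 -4.02] T [ 0.16  0.01 -0.02]
t 16.30 tcp [ 0.4872 -0.0149  0.1701] a -1.4445 tilt [ 9.e-04 -0.e+00 -1.e+00] op 0.0137 F [ 3.79  1.68 -1.56] T [0.21 0.04 0.1 ]
shift tool [-0.0005 -0.0109  0.0321] turn 0.0
```

View pics/to_l2c.png

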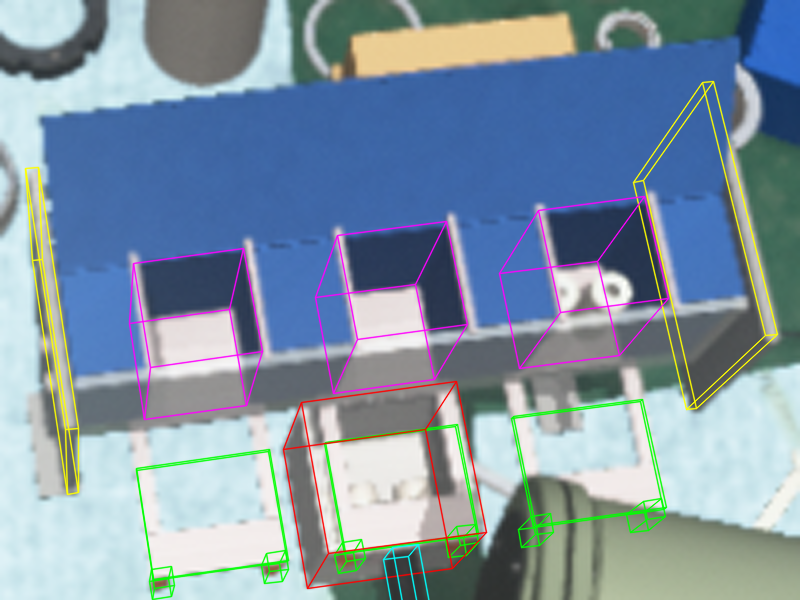

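View pics/so_l2c.png

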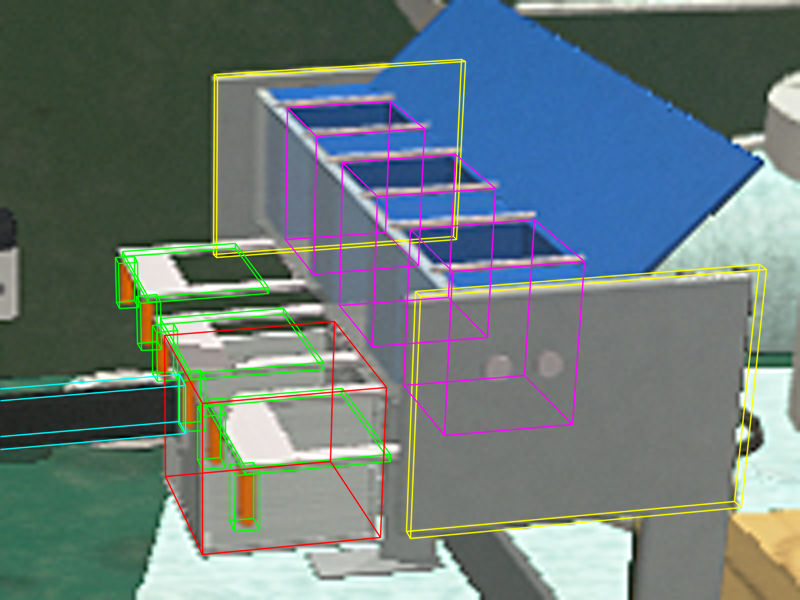

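Request:
{"api": "drive_tool", "payload": {
  "steps": [
    [[-1,0,-0.0055,0,0],[-1,0,-0.004,0,0],[-1,0,0,0.01,0],[-1,0,0,0.012,0],[-1,0,0,0.01,0],[-1,0.01,0,0,0],[-1,0.02,0,0,0],[-1,0.025,0,0,0],[-1,0.025,0,0,0],[-1,0.015,0,0,0],[-1,0.005,0,0,0],[-1,0,0,0,0]]
  ]
}}

```text
time_s: 17.5
ee_pos: [0.509, -0.1134, 0.1377]
tcp_rot: [[0.125, -0.992, -0.0], [-0.992, -0.125, 0.0], [-0.0, 0.0, -1.0]]
ft_force: [-0.3, 0.0, -3.2]
opening: 0.0135
```

Run:
```python
from chk import *
chk("l3a")
lane(-.1,0,.132)
```

```text
t 17.50 tcp [ 0.509  -0.1134  0.1377] a -1.4457 tilt [-3.e-04  4.e-04 -1.e+00] op 0.0135 F [-0.31  0.02 -3.24] T [-0.01  0.51  0.04]
t 17.60 tcp [ 0.5087 -0.1122  0.1377] a -1.4440 tilt [-6.e-04  8.e-04 -1.e+00] op 0.0135 F [-0.29  0.   -3.96] T [-0.04  0.54 -0.  ]
shift tool [ 0.0003 -0.0018 -0.0324] turn 0.0005
```

View pics/to_l3a.png

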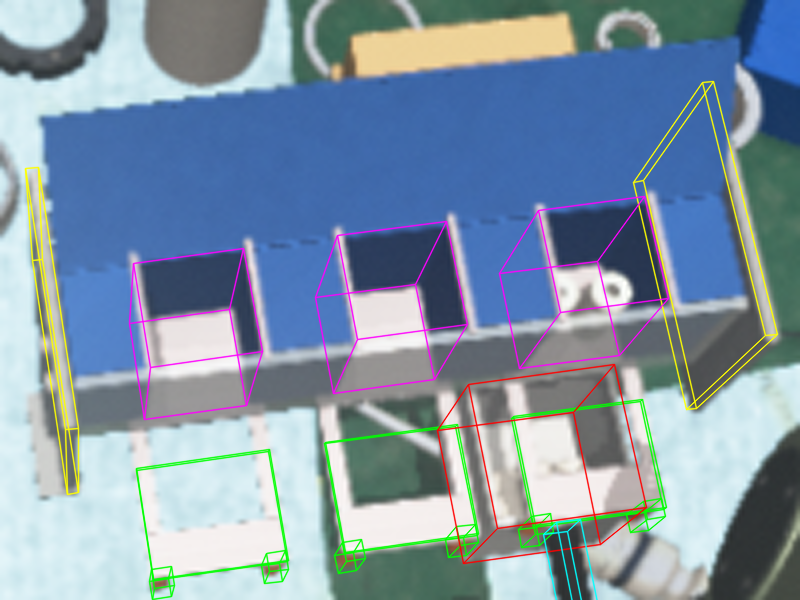

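View pics/so_l3a.png

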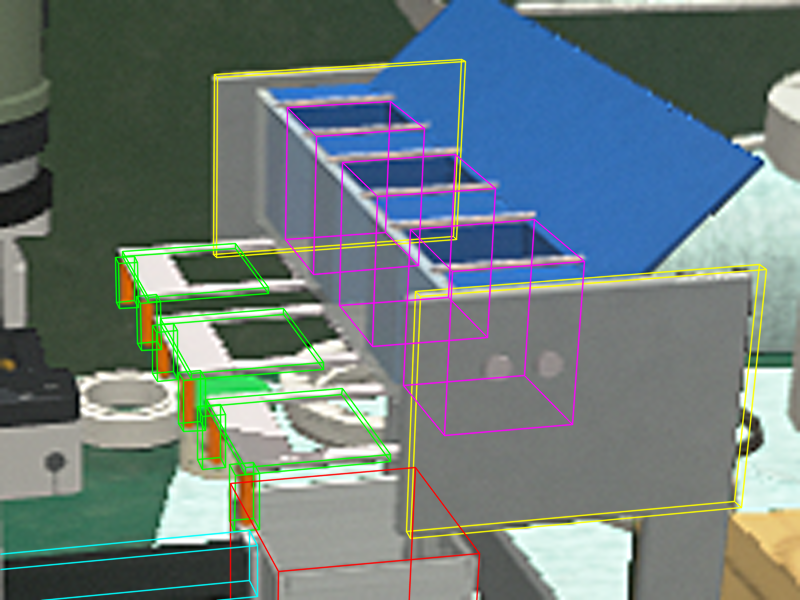

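Request:
{"api": "drive_tool", "payload": {
  "steps": [
    [[-1,0.0003,-0.0005,-0.008,0],[-1,0,0,-0.008,0],[-1,0,0,-0.008,0],[-1,0,0,-0.008,0],[-1,0,0,0,0],[-1,0,-0.005,0,0],[-1,0,-0.006,0,0],[-1,0,-0.006,0,0],[-1,0,-0.006,0,0]]
  ]
}}

```text
time_s: 18.5
ee_pos: [0.5324, -0.1101, 0.1693]
tcp_rot: [[0.126, -0.992, -0.001], [-0.992, -0.126, 0.0], [-0.001, 0.001, -1.0]]
ft_force: [-2.6, 0.4, -1.6]
opening: 0.0134
```

Request:
{"api": "drive_tool", "payload": {
  "steps": [
    [[-1,0,-0.006,0,0],[-1,0,-0.006,0,0],[-1,0,-0.006,0,0],[-1,0,-0.006,0,0],[-1,0,-0.006,0,0],[-1,0,-0.006,0,0],[-1,0,-0.006,0,0],[-1,0,-0.004,0,0],[-1,0,0,0,0],[-1,0,0,0,0],[-1,0,0,0,0],[-1,0,0,0,0]]
  ]
}}

```text
time_s: 19.7
ee_pos: [0.5734, -0.1041, 0.168]
tcp_rot: [[0.126, -0.992, -0.011], [-0.992, -0.126, 0.001], [-0.003, 0.011, -1.0]]
ft_force: [-13.5, -1.0, -0.3]
opening: 0.0138
```

Run:
```python
from chk import *
chk("l3b",(0,0,.06))
```

```text
t 19.70 tcp [ 0.5734 -0.1041  0.168 ] a -1.4449 tilt [-0.0114  0.0012 -0.9999] op 0.0138 F [-13.52  -1.05  -0.32] T [-0.19  2.34 -0.17]
```

View pics/t_l3b.png

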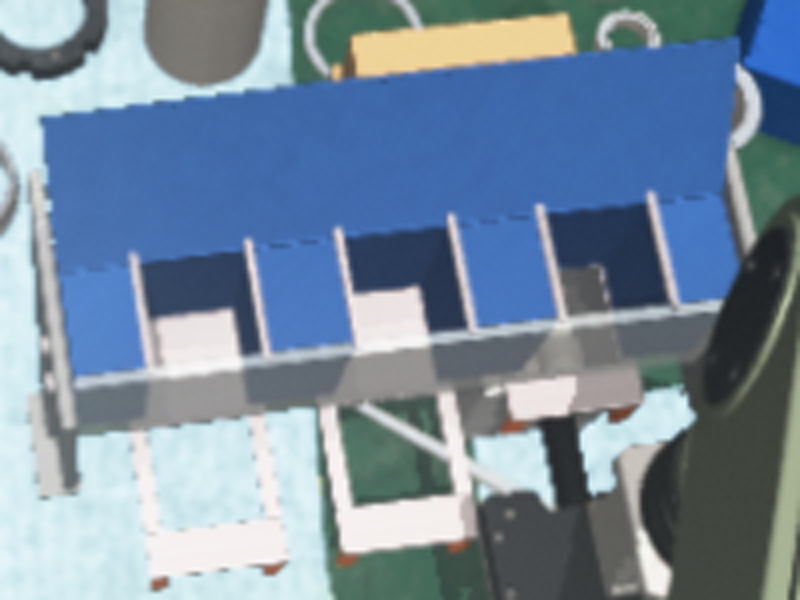

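View pics/so_l3b.png

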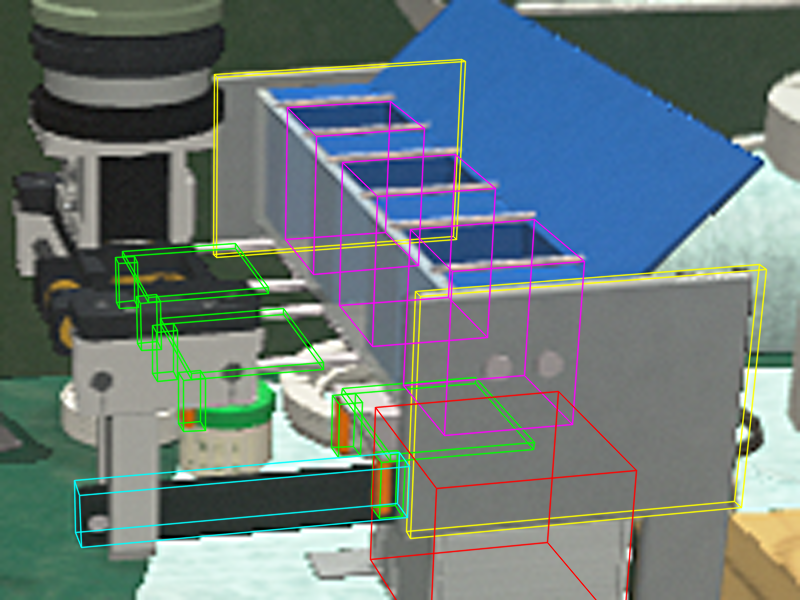

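Request:
{"api": "drive_tool", "payload": {
  "steps": [
    [[-1,0,0.006,0,0],[-1,0,0.008,0,0],[-1,0,0.008,0,0],[-1,0,0.007,0,0],[-1,0,0.007,0,0],[-1,0,0.007,0,0],[-1,0,0.008,0,0],[-1,0,0.008,0,0],[-1,0,0.008,0,0],[-1,0,0.008,0,0],[-1,0,0.005,0,0],[-1,0,0,0,0]]
  ]
}}

```text
time_s: 21.0
ee_pos: [0.4986, -0.1145, 0.1701]
tcp_rot: [[0.126, -0.992, 0.001], [-0.992, -0.126, 0.0], [0.0, -0.001, -1.0]]
ft_force: [2.4, 0.8, -3.9]
opening: 0.0133
```

Run:
```python
from chk import *
chk("l3c")
lane(-.1,0,.1)
```

```text
t 21.00 tcp [ 0.4986 -0.1145  0.1701] a -1.4448 tilt [ 1.4e-03  1.0e-04 -1.0e+00] op 0.0133 F [ 2.39  0.82 -3.91] T [0.2  0.08 0.05]
t 21.10 tcp [ 0.4987 -0.1146  0.17  ] a -1.4446 tilt [ 4.e-04 -1.e-04 -1.e+00] op 0.0134 F [ 3.61  1.3  -3.01] T [0.17 0.18 0.11]
shift tool [-0.0008 -0.0121  0.032 ] turn -0.0001
```

View pics/to_l3c.png

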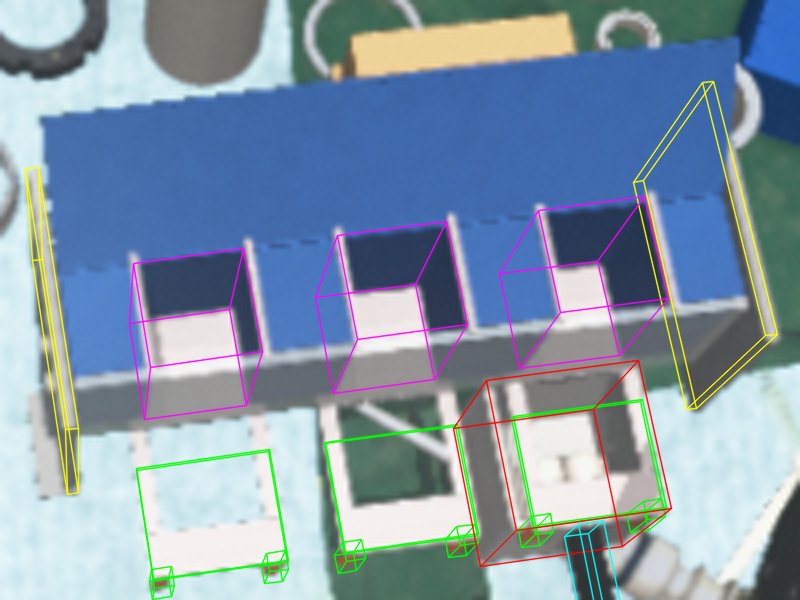

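View pics/so_l3c.png

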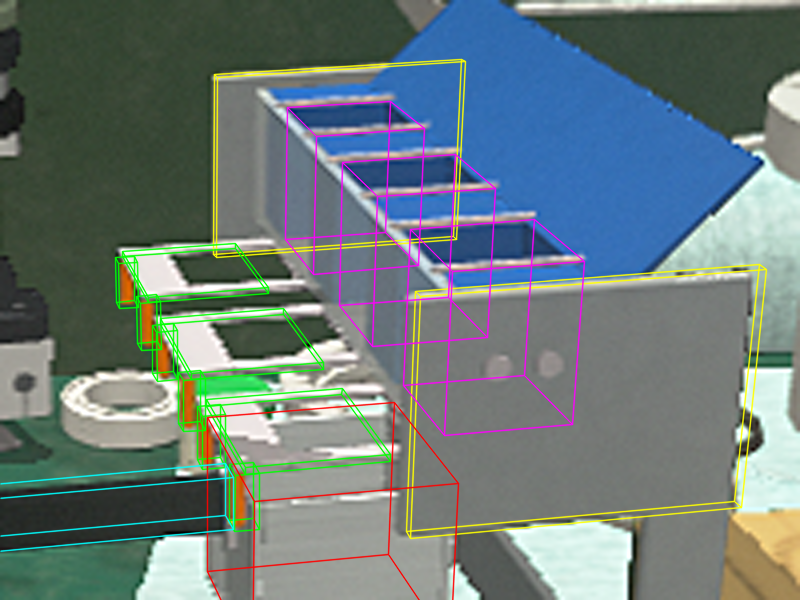

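Run:
```python
from ov import *
for u in [(460,158),(530,205),(575,232),(640,265)]: print(u,ray("top",u,.02).round(3),ray("top",u,.06).round(3))
for u in [(478,268),(530,267)]: print("ring",u,ray("top",u,.01).round(3))
s=cv2.imread("pics/side0.png");crop(s,320,280,520,400,4,"pics/x.png")
for psi in(.9,1.1,1.3,1.5): print(psi,np.array([.463,-.026])-.16*np.array([np.cos(psi),np.sin(psi)]))
```

```text
(460, 158) [ 0.646 -0.195  0.02 ] [ 0.636 -0.18   0.06 ]
(530, 205) [ 0.52 -0.37  0.02] [ 0.514 -0.347  0.06 ]
(575, 232) [ 0.447 -0.484  0.02 ] [ 0.445 -0.457  0.06 ]
(640, 265) [ 0.357 -0.658  0.02 ] [ 0.358 -0.624  0.06 ]
ring (478, 268) [ 0.363 -0.224  0.01 ]
ring (530, 267) [ 0.362 -0.36   0.01 ]
0.9 [ 0.36354241 -0.15133231]
1.1 [ 0.39042462 -0.16859318]
1.3 [ 0.42020019 -0.18016931]
1.5 [ 0.45168205 -0.1855992 ]
```

View pics/x.png

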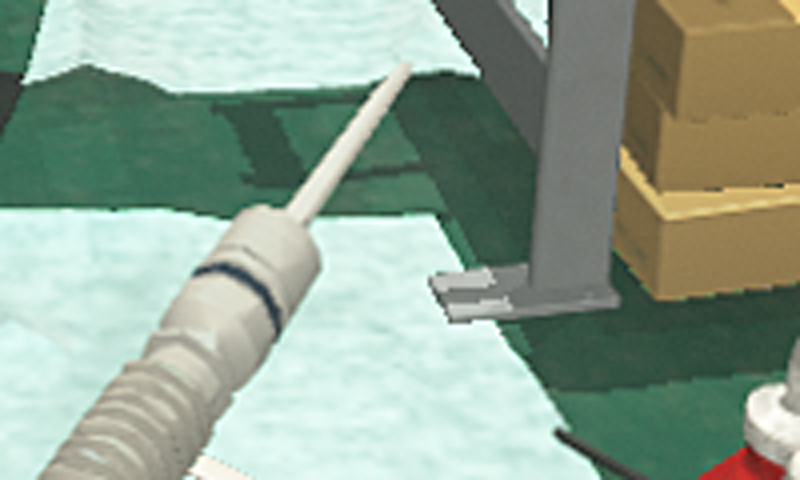

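Request:
{"api": "drive_tool", "payload": {
  "steps": [
    [[-1,0,-0.0055,0,0],[-1,0,-0.004,0,0],[-1,0,0,0.01,0],[-1,0,0,0.015,0],[-1,0,0,0.015,0],[-1,0,0,0.01,0],[-1,0,0,0,0],[-1,0,0,0,-0.06],[-1,0,0,0,-0.11],[-1,0,0,0,-0.12],[-1,0,0,0,-0.12],[-1,0,0,0,-0.12]]
  ]
}}

```text
time_s: 22.3
ee_pos: [0.5088, -0.1138, 0.1206]
tcp_rot: [[0.614, -0.789, 0.001], [-0.789, -0.614, -0.001], [0.002, -0.0, -1.0]]
ft_force: [-0.1, 0.4, -2.9]
opening: 0.0132
```

Request:
{"api": "drive_tool", "payload": {
  "steps": [
    [[-1,0,0,0,-0.12],[-1,0,0,0,-0.12],[-1,0,0,0,-0.12],[-1,0,0,0,-0.12],[-1,0,0,0,-0.11],[-1,0,0,0,-0.054],[-1,0,0,0,0],[-1,0,0,0,0]]
  ]
}}

```text
time_s: 23.1
ee_pos: [0.5089, -0.1137, 0.1205]
tcp_rot: [[0.963, -0.268, 0.002], [-0.268, -0.963, -0.001], [0.002, 0.001, -1.0]]
ft_force: [0.6, 0.7, -4.4]
opening: 0.0138
```

Run:
```python
from chk import *
o,R,a=st()
t=grab_frame("top");s=grab_frame("side")
mat=[.4635,-.026,-.33]
y=a+np.pi/2; p=o["ee_pos"]; cup=[p[0]+.16*np.cos(y),p[1]+.16*np.sin(y),y]
it=hopitems(HP)+cupitems(cup,p[2]+.019-.057)+[(mat,box(-.085,.085,-.085,.085,0,.003),(0,0,255))]
over(t,"top",it,(300,100,500,250),4,"pics/m1.png")
over(s,"side",it,(220,180,500,390),2.8,"pics/m2.png")
crop(t,300,20,500,250,2.6,"pics/m3.png")
psi=1.3; g=np.array([.463,-.026])-.16*np.array([np.cos(psi),np.sin(psi)])
go([*g,.042],psi-np.pi/2)
```

```text
t 23.10 tcp [ 0.5089 -0.1137  0.1205] a -0.2715 tilt [ 0.0018 -0.0011 -1.    ] op 0.0138 F [ 0.63  0.68 -4.42] T [-0.55  0.27  0.04]
t 23.20 tcp [ 0.5086 -0.1136  0.1203] a -0.2712 tilt [ 1.1e-03 -7.0e-04 -1.0e+00] op 0.0134 F [-0.23  0.27 -3.55] T [-0.56  0.23  0.01]
shift tool [-0.0674  0.0878  0.0782] turn -0.0004
```

View pics/m1.png

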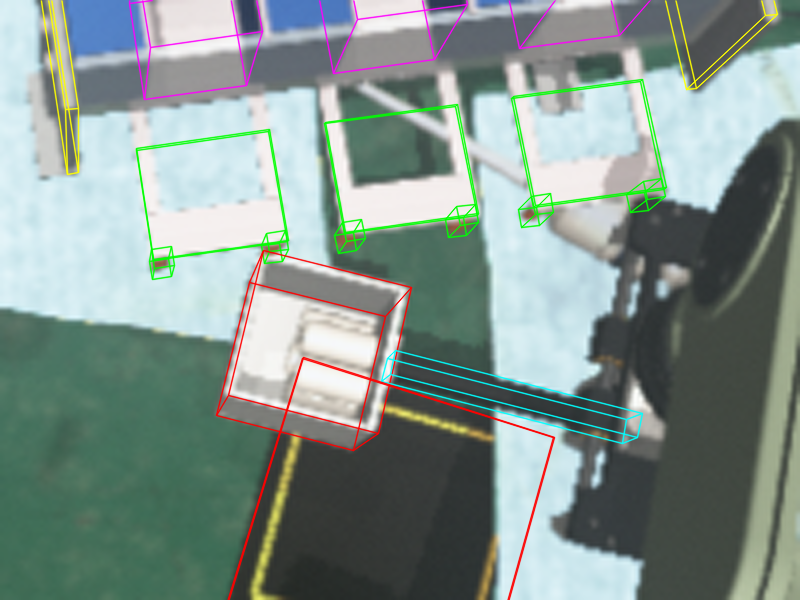

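View pics/m2.png

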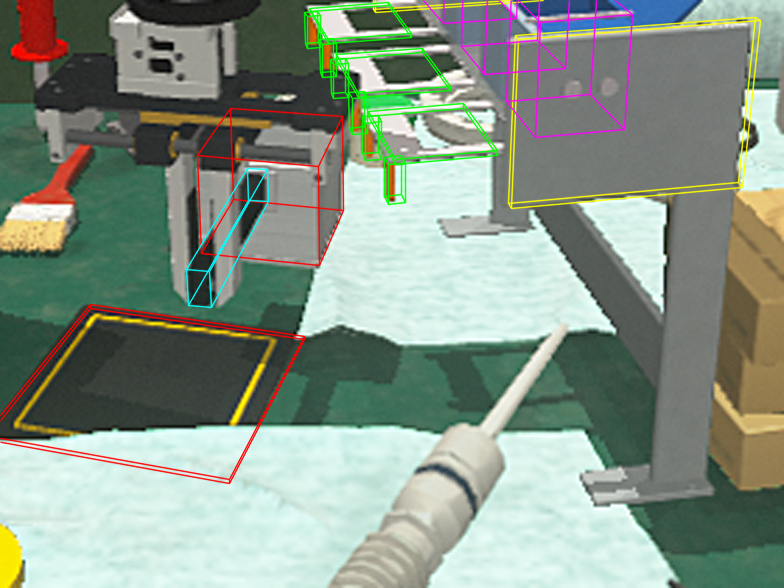

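View pics/m3.png

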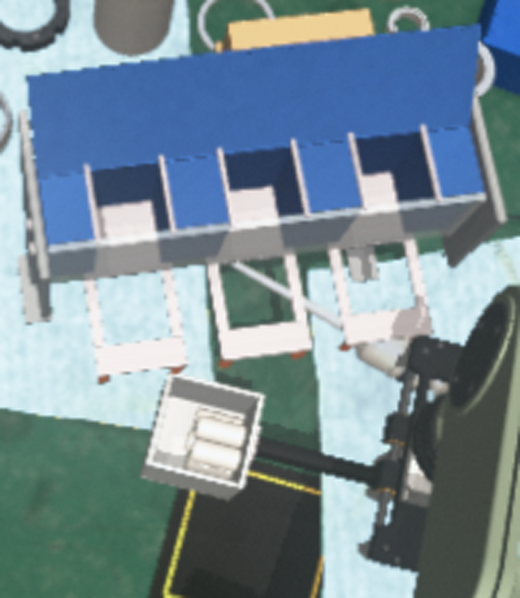

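Run:
```python
from h import *
t=np.mean([grab_frame("top").astype(float) for _ in range(2)],0).astype(np.uint8)
crop(t,350,155,410,220,9,"pics/m4.png")
```

```text
(no output)
```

View pics/m4.png

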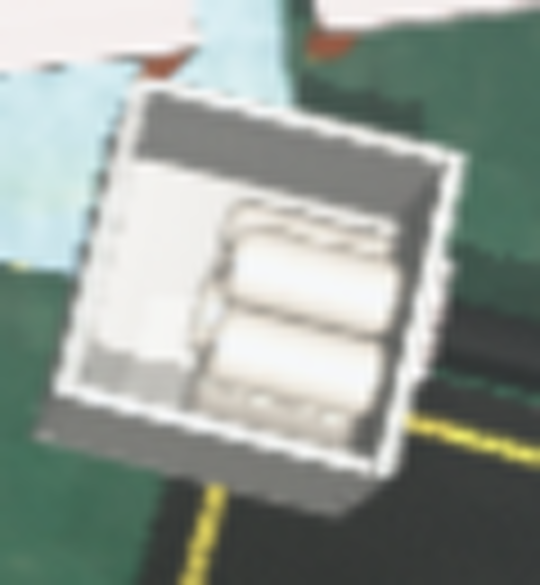

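Request:
{"api": "drive_tool", "payload": {
  "steps": [
    [[-1,-0.01,0.014,0,0],[-1,-0.02,0.026,0,0],[-1,-0.02,0.026,0,0],[-1,-0.0174,0.0218,0,0],[-1,0,0,0.01,0],[-1,0,0,0.02,0],[-1,0,0,0.02,0],[-1,0,0,0.015,0],[-1,0,0,0.008,0],[-1,0,0,0,0],[-1,0,0,0,0]]
  ]
}}

```text
time_s: 24.4
ee_pos: [0.4201, -0.1801, 0.0472]
tcp_rot: [[0.964, -0.267, 0.001], [-0.267, -0.964, -0.0], [0.001, 0.0, -1.0]]
ft_force: [-0.1, -0.7, -2.7]
opening: 0.0137
```

Run:
```python
from chk import *
o,R,a=st()
t=grab_frame("top");s=grab_frame("side")
mat=[.4635,-.026,-.33]
y=a+np.pi/2; p=o["ee_pos"]; cup=[p[0]+.16*np.cos(y),p[1]+.16*np.sin(y),y];print(cup)
it=cupitems(cup,p[2]+.019-.057)+[(mat,box(-.085,.085,-.085,.085,0,.003),(0,0,255))]
over(t,"top",it,(340,160,500,290),4,"pics/m5.png")
over(s,"side",it,(200,220,400,370),4,"pics/m6.png")
```

```text
t 24.40 tcp [ 0.4201 -0.1801  0.0472] a -0.2704 tilt [ 7.e-04 -3.e-04 -1.e+00] op 0.0137 F [-0.14 -0.69 -2.7 ] T [-0.53  0.24  0.  ]
[np.float64(0.46284134476377703), np.float64(-0.02591372978635248), np.float64(1.3003785125270864)]
```

View pics/m5.png

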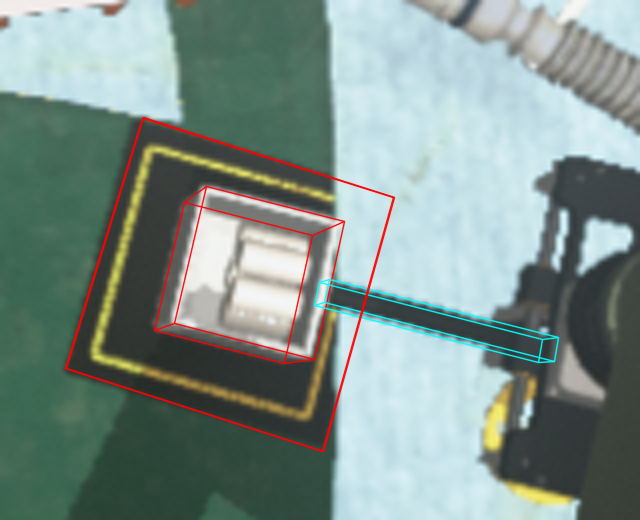

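View pics/m6.png

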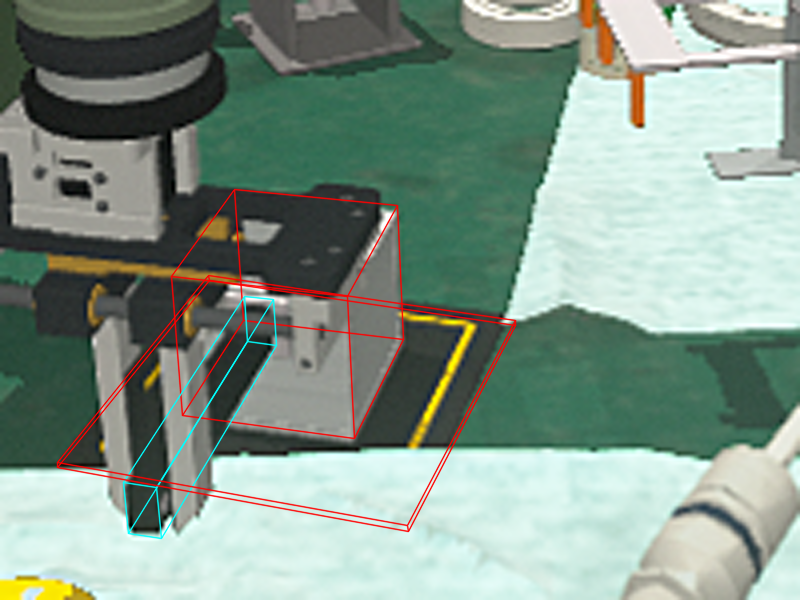

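Request:
{"api": "drive_tool", "payload": {
  "steps": [
    [[-1,0,0,0.002,0],[-1,0,0,0.002,0],[-1,0,0,0.001,0],[-1,0,0,0,0],[-1,0,0,0,0]]
  ]
}}

```text
time_s: 25.0
ee_pos: [0.4206, -0.1806, 0.0428]
tcp_rot: [[0.964, -0.267, 0.002], [-0.267, -0.964, -0.001], [0.002, 0.001, -1.0]]
ft_force: [-0.7, -1.9, 3.9]
opening: 0.0136
```

```bash
python3 -c "
from h import *
st()"
```

```text
t 25.00 tcp [ 0.4206 -0.1806  0.0428] a -0.2706 tilt [ 0.0017 -0.0012 -1.    ] op 0.0136 F [-0.65 -1.87  3.89] T [-0.17  0.3   0.05]
```

Request:
{"api": "drive_tool", "payload": {
  "steps": [
    [[-0.6,0,0,0,0],[-0.4,0,0,0,0],[-0.2,0,0,0,0],[0,0,0,0,0],[0.2,0,0,0,0],[0.2,0,0,0,0],[0.2,0,0,-0.02,0],[0.2,0,0,-0.04,0],[0.2,0,0,-0.05,0],[0.2,0,0,-0.05,0],[0.2,0,0,-0.05,0],[0.2,0,0,-0.05,0]]
  ]
}}

```text
time_s: 26.2
ee_pos: [0.4193, -0.1796, 0.304]
tcp_rot: [[0.964, -0.267, 0.0], [-0.267, -0.964, -0.0], [0.0, 0.0, -1.0]]
ft_force: [0.3, -1.0, -0.8]
opening: 0.0562
```

Request:
{"api": "drive_tool", "payload": {
  "steps": [
    [[0.2,0,0,-0.04,0.0],[0.2,-0.03,0.02,0,0],[0.2,-0.03,0.02,0,0],[0.2,-0.03,0.02,0,0],[0.2,0,0,0,0]]
  ]
}}

```text
time_s: 26.7
ee_pos: [0.3145, -0.2145, 0.3421]
tcp_rot: [[0.962, -0.271, -0.0], [-0.271, -0.962, -0.001], [0.0, 0.001, -1.0]]
ft_force: [0.0, 0.1, 0.6]
opening: 0.0564
```

Run:
```python
from chk import *
st()
t=grab_frame("top");s=grab_frame("side")
mat=[.4635,-.026,-.33]; cup=[.4633,-.0262,1.300]
it=cupitems(cup,.003)+[(mat,box(-.085,.085,-.085,.085,0,.003),(0,0,255))]
over(t,"top",it,(340,160,500,290),4,"pics/n5.png")
over(s,"side",it,(200,220,400,370),4,"pics/n6.png")
cv2.imwrite("pics/n7.png",t);cv2.imwrite("pics/n8.png",s)
```

```text
t 26.70 tcp [ 0.3145 -0.2145  0.3421] a -0.2749 tilt [-4.0e-04 -1.3e-03 -1.0e+00] op 0.0564 F [0.02 0.07 0.56] T [-0.07  0.11  0.05]
```

View pics/n5.png

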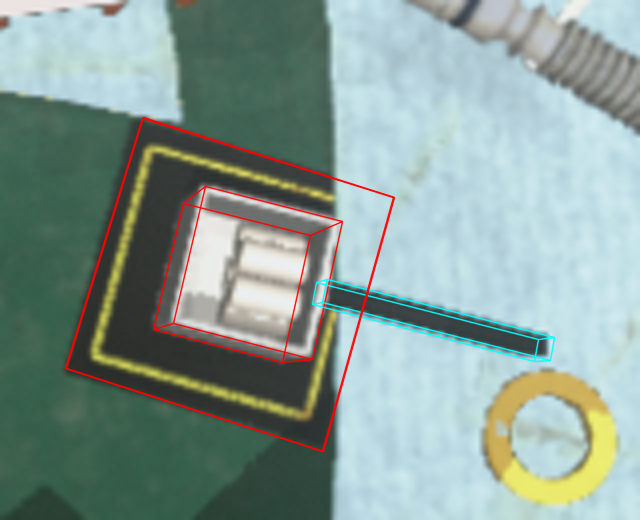

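View pics/n6.png

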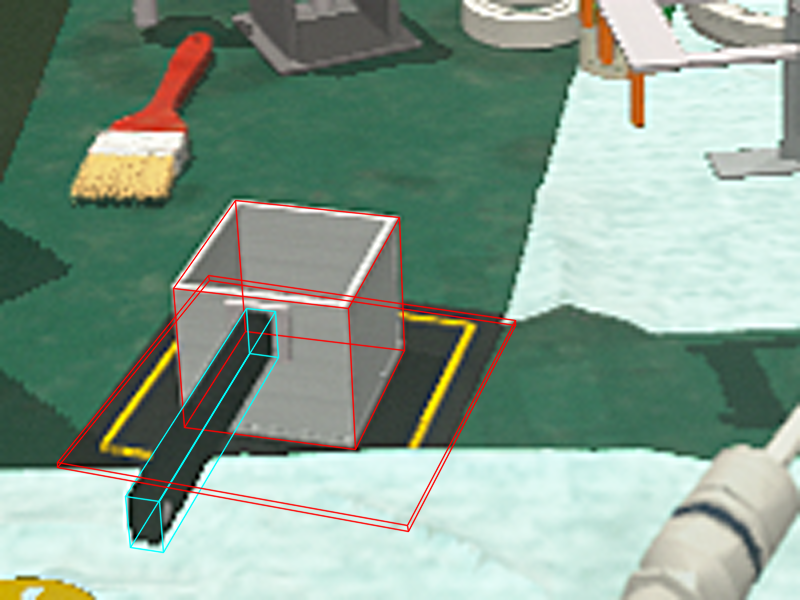

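View pics/n7.png

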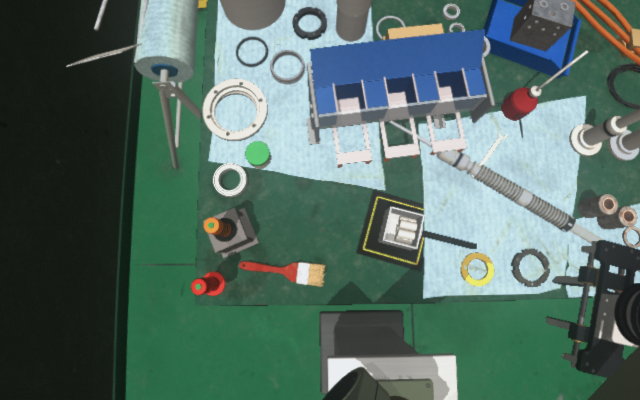

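Run:
```python
from chk import *
t=cv2.imread("pics/n7.png");s=cv2.imread("pics/n8.png")
def cyl(r,z0,z1,n=24):
    th=np.linspace(0,2*np.pi,n,endpoint=False);v=[];e=[]
    for k,z in enumerate((z0,z1)):
        v+= [[r*np.cos(q),r*np.sin(q),z] for q in th]; e+=[(k*n+i,k*n+(i+1)%n) for i in range(n)]
    return np.array(v),e
w=[.464,.3945,.4]
it=[(w,cyl(.017,.106,.216),(0,255,0)),(w,cyl(.028,.1,.106),(255,0,255)),(w,box(-.04,.04,-.04,.04,.09,.1),(0,0,255))]
over(t,"top",it,(190,200,270,265),9,"pics/w1.png")
over(s,"side",it,(250,140,310,245),5.5,"pics/w2.png")
go([.464,.3945,.342],-.2716)
```

```text
t 26.80 tcp [ 0.3168 -0.2138  0.342 ] a -0.2722 tilt [ 1.e-03 -3.e-04 -1.e+00] op 0.0566 F [-0.6   0.47 -0.24] T [-0.04  0.14 -0.01]
shift tool [-0.0217 -0.6255 -0.    ] turn -0.0006
```

View pics/w1.png

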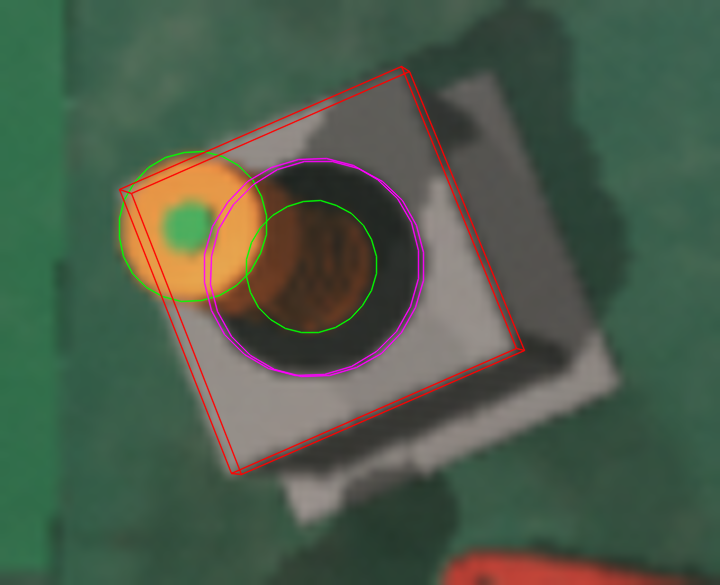

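View pics/w2.png

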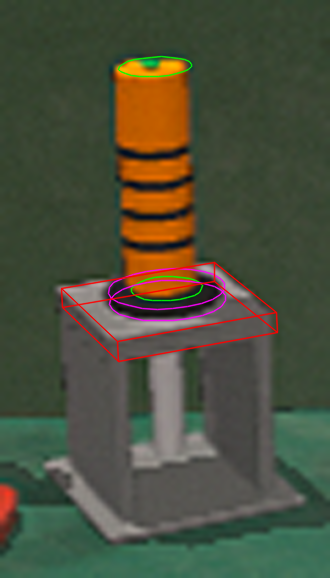

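Request:
{"api": "drive_tool", "payload": {
  "steps": [
    [[1,-0.002,-0.03,0,0],[1,-0.002,-0.045,0,0],[1,-0.002,-0.045,0,0],[1,-0.002,-0.045,0,0],[1,-0.002,-0.045,0,0],[1,-0.002,-0.045,0,0],[1,-0.002,-0.045,0,0],[1,-0.002,-0.045,0,0],[1,-0.002,-0.045,0,0],[1,-0.002,-0.045,0,0],[1,-0.0015,-0.045,0,0],[1,0,-0.045,0,0]]
  ]
}}

```text
time_s: 28.0
ee_pos: [0.4361, 0.3017, 0.3412]
tcp_rot: [[0.964, -0.264, -0.001], [-0.264, -0.964, 0.0], [-0.001, 0.0, -1.0]]
ft_force: [0.1, -1.0, 0.2]
opening: 0.094
```

Request:
{"api": "drive_tool", "payload": {
  "steps": [
    [[1,0,-0.045,0,0],[1,0,-0.04,0,0],[1,0,-0.015,0,0],[1,0,0,0,0],[1,0,0,0,0]]
  ]
}}

```text
time_s: 28.5
ee_pos: [0.4625, 0.3951, 0.3409]
tcp_rot: [[0.964, -0.265, -0.001], [-0.266, -0.964, -0.001], [-0.001, 0.001, -1.0]]
ft_force: [-1.0, -0.0, -0.7]
opening: 0.0938
```

```bash
python3 -c "
from h import *
go([.464,.3945,.150],-.2716)"
```

```text
t 28.50 tcp [0.4625 0.3951 0.3409] a -0.2687 tilt [-0.0015 -0.0011 -1.    ] op 0.0938 F [-0.97 -0.02 -0.71] T [-0.04  0.1   0.  ]
shift tool [ 1.800e-03 -1.000e-04  1.908e-01] turn 0.0029
```

Request:
{"api": "drive_tool", "payload": {
  "steps": [
    [[1,0.0018,0,0.03,0],[1,0,0,0.04,0],[1,0,0,0.04,0],[1,0,0,0.04,0],[1,0,0,0.03,0],[1,0,0,0.01,0],[1,0,0,0,0],[-1,0,0,0,0],[-1,0,0,0,0],[-1,0,0,0,0],[-1,0,0,0,0],[-1,0,0,0,0]]
  ],
  "force": 40
}}

```text
time_s: 29.7
ee_pos: [0.4653, 0.3941, 0.1526]
tcp_rot: [[0.964, -0.267, 0.001], [-0.267, -0.964, 0.001], [0.001, -0.001, -1.0]]
ft_force: [-0.7, -0.8, 0.5]
opening: 0.0577
```

Request:
{"api": "drive_tool", "payload": {
  "steps": [
    [[-1,0,0,0,0],[-1,0,0,0,0],[-1,0,0,0,0],[-1,0,0,0,0],[-1,0,0,0,0]]
  ]
}}

```text
time_s: 30.2
ee_pos: [0.4646, 0.3939, 0.1517]
tcp_rot: [[0.964, -0.267, -0.001], [-0.267, -0.964, -0.0], [-0.001, 0.0, -1.0]]
ft_force: [-1.5, 0.0, 0.3]
opening: 0.0336
```

```bash
python3 -c "
from h import *
st()"
```

```text
t 30.20 tcp [0.4646 0.3939 0.1517] a -0.2703 tilt [-7.e-04 -1.e-04 -1.e+00] op 0.0336 F [-1.52  0.    0.29] T [-0.03  0.29 -0.04]
```

Request:
{"api": "drive_tool", "payload": {
  "steps": [
    [[-1,0,0,-0.01,0],[-1,0,0,-0.02,0],[-1,0,0,-0.03,0],[-1,0,0,-0.03,0],[-1,0,0,-0.03,0],[-1,0,0,-0.02,0],[-1,0,0,0,0],[-1,0,0,0,0]]
  ]
}}

```text
time_s: 31.0
ee_pos: [0.4649, 0.3937, 0.2918]
tcp_rot: [[0.964, -0.267, 0.0], [-0.267, -0.964, -0.0], [0.0, -0.0, -1.0]]
ft_force: [-0.3, 0.3, -2.1]
opening: 0.034
```

Request:
{"api": "drive_tool", "payload": {
  "steps": [
    [[-1,0.005,0.017,0,0],[-1,0.01,0.034,0,0],[-1,0.012,0.042,0,0],[-1,0.012,0.042,0,0],[-1,0.012,0.042,0,0],[-1,0.012,0.042,0,0],[-1,0.012,0.042,0,0],[-1,0.012,0.042,0,0],[-1,0.012,0.04,0,0],[-1,0.012,0.04,0,0],[-1,0,0,0,0],[-1,0,0,0,0]]
  ]
}}

```text
time_s: 32.2
ee_pos: [0.4681, -0.0059, 0.2902]
tcp_rot: [[0.963, -0.27, -0.003], [-0.27, -0.963, 0.001], [-0.003, -0.0, -1.0]]
ft_force: [0.3, -0.2, -2.4]
opening: 0.0338
```

```bash
cat > wchk.py <<'E'
from chk import *
def cyl(r,z0,z1,n=24):
    th=np.linspace(0,2*np.pi,n,endpoint=False);v=[];e=[]
    for k,z in enumerate((z0,z1)):
        v+= [[r*np.cos(q),r*np.sin(q),z] for q in th]; e+=[(k*n+i,k*n+(i+1)%n) for i in range(n)]
    return np.array(v),e
def wchk(tag,rt,rs,k,cup=[.4633,-.0262,1.300],dz=-.0517,wxy=None):
    o,R,a=st(); p=o["ee_pos"]; w=[p[0]-.0006,p[1]+.0006,0]; z=p[2]+dz
    if wxy: w=[*wxy,0]; z=.1
    t=grab_frame("top");s=grab_frame("side")
    it=[(w,cyl(.017,.006,.116),(0,255,0),z),(w,cyl(.028,0,.006),(255,0,255),z),(w,cyl(.008,-.08,0),(0,255,255),z)]+cupitems(cup,.003)
    over(t,"top",it,rt,k,f"pics/wt_{tag}.png");over(s,"side",it,rs,k,f"pics/ws_{tag}.png")
    cv2.imwrite(f"pics/T_{tag}.png",t);cv2.imwrite(f"pics/S_{tag}.png",s)
E
python3 - <<'E'
from wchk import *
wchk("a",(330,120,490,270),(200,130,400,330),3.5)
go([.469,-.005,.17],-.2703)
E
```

```text
t 32.20 tcp [ 0.4681 -0.0059  0.2902] a -0.2736 tilt [-0.0033  0.001  -1.    ] op 0.0338 F [ 0.31 -0.16 -2.39] T [ 0.    0.08 -0.02]
t 32.30 tcp [ 0.4687 -0.0043  0.2908] a -0.2701 tilt [-2.1e-03  8.0e-04 -1.0e+00] op 0.0338 F [-0.32  0.53 -1.51] T [0.01 0.06 0.03]
shift tool [0.0008 0.0006 0.1208] turn 0.0002
```

View pics/wt_a.png

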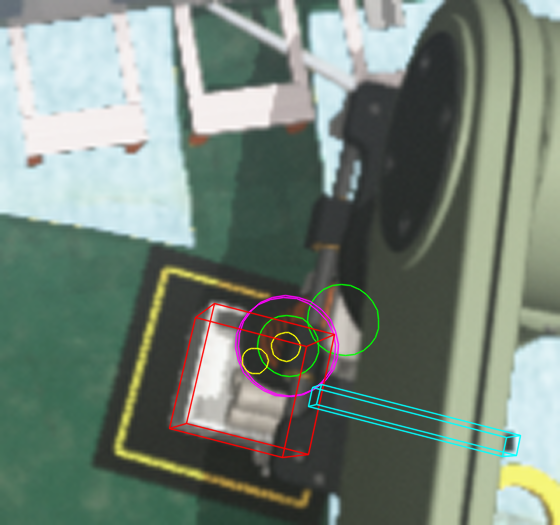

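View pics/ws_a.png

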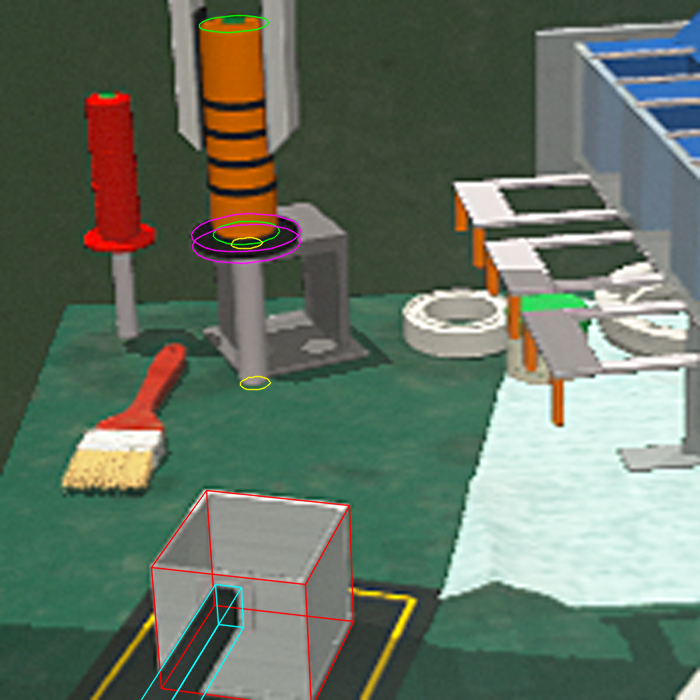

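Request:
{"api": "drive_tool", "payload": {
  "steps": [
    [[-1,0.0005,0.0005,0.02,0],[-1,0,0,0.025,0],[-1,0,0,0.02,0],[-1,0,0,0.015,0],[-1,0,0,0.015,0],[-1,0,0,0.01,0],[-1,0,0,0.01,0],[-1,0,0,0.01,0],[-1,0,0,0,0],[-1,0,0,0,0]]
  ]
}}

```text
time_s: 33.3
ee_pos: [0.47, -0.0054, 0.1669]
tcp_rot: [[0.964, -0.267, 0.0], [-0.267, -0.964, 0.0], [0.0, -0.0, -1.0]]
ft_force: [-0.8, -0.6, -2.0]
opening: 0.0338
```

Run:
```python
from wchk import *
wchk("b",(330,120,490,270),(200,130,400,330),3.5)
```

```text
t 33.30 tcp [ 0.47   -0.0054  0.1669] a -0.2702 tilt [ 0.  0. -1.] op 0.0338 F [-0.81 -0.56 -2.02] T [-0.08  0.11 -0.01]
```

View pics/ws_b.png

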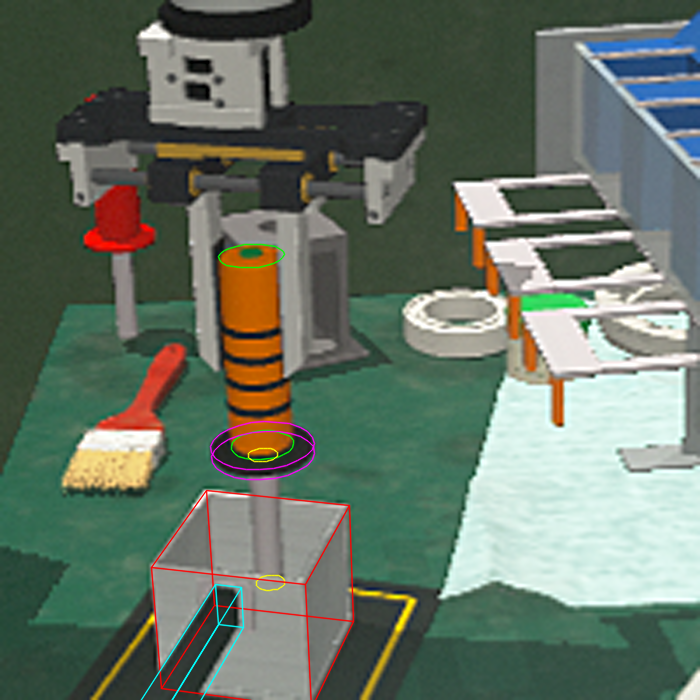

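View pics/wt_b.png

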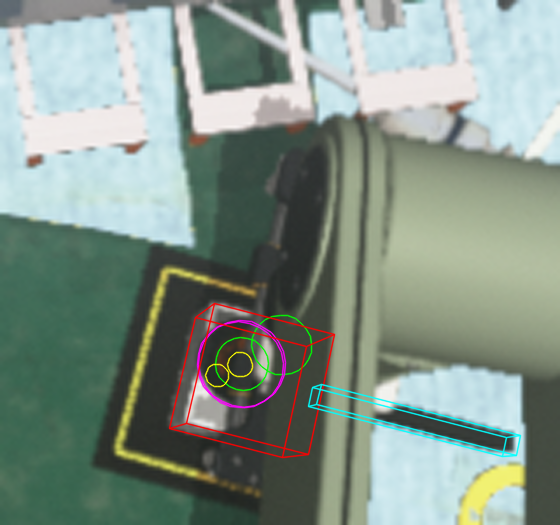

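Request:
{"api": "drive_tool", "payload": {
  "steps": [
    [[-1,0,0,0,0],[-1,0,0,0,0],[-1,0,0,0,0],[-1,0,0,0,0],[-1,0,0,0,0],[-1,0,0,0,0],[-1,0,0,0,0],[-1,0,0,0,0],[-1,0,0,0,0],[-1,0,0,0,0],[-1,0,0,0,0],[-1,0,0,0,0]]
  ]
}}

```text
time_s: 34.6
ee_pos: [0.4699, -0.0055, 0.1668]
tcp_rot: [[0.964, -0.267, -0.0], [-0.267, -0.964, -0.0], [0.0, 0.0, -1.0]]
ft_force: [0.2, 0.0, -1.2]
opening: 0.0334
```

Request:
{"api": "drive_tool", "payload": {
  "steps": [
    [[-1,0,0,0,0],[-1,0,0,0,0],[-1,0,0,0,0],[-1,0,0,0,0],[-1,0,0,0,0],[-1,0,0,0,0],[-1,0,0,0,0],[-1,0,0,0,0],[-1,0,0,0,0],[-1,0,0,0,0],[-1,0,0,0,0],[-1,0,0,0,0]]
  ]
}}

```text
time_s: 35.8
ee_pos: [0.4699, -0.0055, 0.1668]
tcp_rot: [[0.964, -0.267, -0.0], [-0.267, -0.964, -0.0], [-0.0, 0.0, -1.0]]
ft_force: [-0.4, 0.3, -2.0]
opening: 0.0338
```

Request:
{"api": "drive_tool", "payload": {
  "steps": [
    [[-1,0,0,0,0],[-1,0,0,0,0],[-1,0,0,0,0],[-1,0,0,0,0],[-1,0,0,0,0],[-1,0,0,-0.015,0],[-1,0,0,-0.025,0],[-1,0,0,-0.03,0],[-1,0,0,-0.03,0],[-1,0,0,-0.025,0],[-1,0,0,0,0],[-1,0,0,0,0]]
  ]
}}

```text
time_s: 37.0
ee_pos: [0.4699, -0.0055, 0.2915]
tcp_rot: [[0.964, -0.267, 0.0], [-0.267, -0.964, -0.0], [0.0, -0.0, -1.0]]
ft_force: [-0.2, -0.1, -1.5]
opening: 0.0334
```

```bash
python3 -c "
from h import *
go([.4646,.3939,.292],-.2703)"
```

```text
t 37.00 tcp [ 0.4699 -0.0055  0.2915] a -0.2704 tilt [ 2.e-04 -0.e+00 -1.e+00] op 0.0334 F [-0.19 -0.08 -1.46] T [-0.1   0.09 -0.02]
shift tool [-0.1117 -0.3834 -0.0006] turn -0.0001
```

Request:
{"api": "drive_tool", "payload": {
  "steps": [
    [[-1,-0.006,-0.018,0,0],[-1,-0.012,-0.04,0,0],[-1,-0.012,-0.043,0,0],[-1,-0.012,-0.043,0,0],[-1,-0.012,-0.043,0,0],[-1,-0.012,-0.043,0,0],[-1,-0.012,-0.043,0,0],[-1,-0.012,-0.043,0,0],[-1,-0.012,-0.04,0,0],[-1,-0.0097,-0.0274,0,0],[-1,0,0,0,0],[-1,0,0,0,0]]
  ]
}}

```text
time_s: 38.2
ee_pos: [0.4634, 0.3934, 0.2888]
tcp_rot: [[0.964, -0.266, -0.004], [-0.266, -0.964, -0.003], [-0.003, 0.004, -1.0]]
ft_force: [-0.9, -0.3, -0.9]
opening: 0.0338
```

Request:
{"api": "drive_tool", "payload": {
  "steps": [
    [[-1,0,0,0,0],[-1,0,0,0.02,0],[-1,0,0,0.02,0],[-1,0,0,0,0],[-1,0,0,0,0]]
  ]
}}

```text
time_s: 38.7
ee_pos: [0.4648, 0.3926, 0.2517]
tcp_rot: [[0.963, -0.269, -0.001], [-0.269, -0.963, -0.001], [-0.001, 0.001, -1.0]]
ft_force: [-0.1, -0.0, -1.3]
opening: 0.0337
```

Run:
```python
from wchk import *
wchk("c",(190,150,290,265),(230,90,330,250),5)
go([.4646,.3939,.1517],-.2703)
```

```text
t 38.70 tcp [0.4648 0.3926 0.2517] a -0.2720 tilt [-9.e-04 -7.e-04 -1.e+00] op 0.0337 F [-0.13 -0.02 -1.25] T [-0.07  0.12  0.05]
t 38.80 tcp [0.4656 0.3936 0.2533] a -0.2714 tilt [ 0.002   0.0012 -1.    ] op 0.0336 F [-0.69 -0.   -1.62] T [-0.1   0.05 -0.02]
shift tool [-1.200e-03  1.000e-04  1.016e-01] turn -0.0011
```

View pics/ws_c.png

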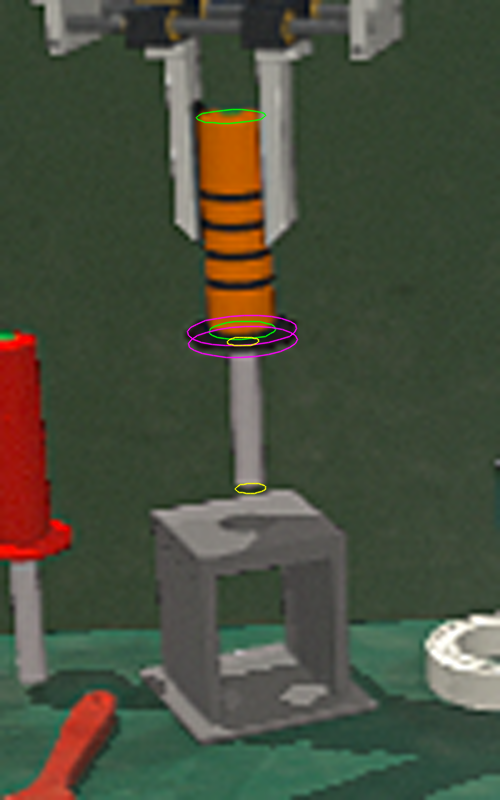

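Request:
{"api": "drive_tool", "payload": {
  "steps": [
    [[-1,-0.0006,0,0.01,0],[-1,0,0,0.015,0],[-1,0,0,0.015,0],[-1,0,0,0.015,0],[-1,0,0,0.015,0],[-1,0,0,0.015,0],[-1,0,0,0.008,0],[-1,0,0,0.004,0],[-1,0,0,0,0],[-1,0,0,0,0]]
  ]
}}

```text
time_s: 39.8
ee_pos: [0.4646, 0.3943, 0.1556]
tcp_rot: [[0.964, -0.267, 0.001], [-0.267, -0.964, 0.001], [0.001, -0.001, -1.0]]
ft_force: [0.6, 0.5, -2.2]
opening: 0.0337
```

Request:
{"api": "drive_tool", "payload": {
  "steps": [
    [[-1,0,0,0.002,0],[-1,0,0,0,0],[-1,0,0,0,0]]
  ]
}}

```text
time_s: 40.1
ee_pos: [0.4643, 0.3941, 0.1532]
tcp_rot: [[0.964, -0.267, 0.001], [-0.267, -0.964, 0.0], [0.0, -0.001, -1.0]]
ft_force: [0.4, 0.5, -1.9]
opening: 0.0333
```

Run:
```python
from wchk import *
wchk("d",(190,150,290,265),(230,90,330,250),5)
```

```text
t 40.10 tcp [0.4643 0.3941 0.1532] a -0.2704 tilt [ 6.e-04  4.e-04 -1.e+00] op 0.0333 F [ 0.37  0.48 -1.86] T [-0.09  0.11  0.01]
```

View pics/ws_d.png

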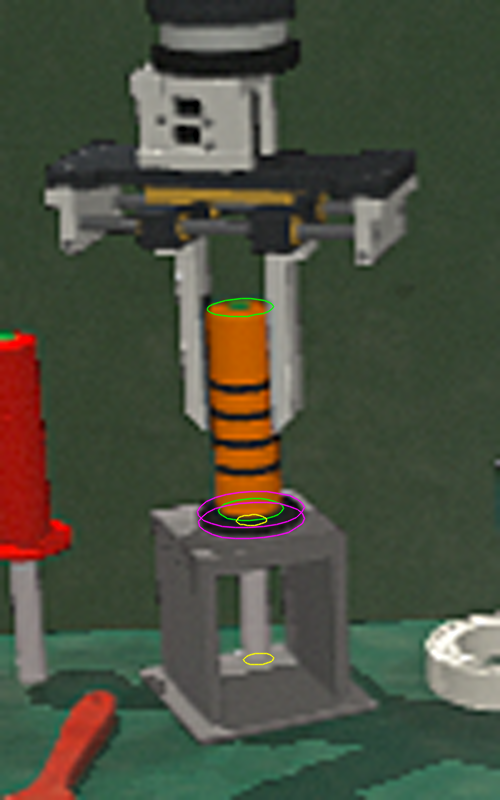

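Inserted; about 1.5 mm still to go, then release and retreat.

Request:
{"api": "drive_tool", "payload": {
  "steps": [
    [[-1,0,0,0.0015,0],[-1,0,0,0,0],[-1,0,0,0,0]]
  ]
}}

```text
time_s: 40.5
ee_pos: [0.4644, 0.3942, 0.1516]
tcp_rot: [[0.964, -0.267, 0.001], [-0.267, -0.964, 0.0], [0.001, -0.001, -1.0]]
ft_force: [0.4, 0.9, -0.7]
opening: 0.0338
```

Request:
{"api": "drive_tool", "payload": {
  "steps": [
    [[-0.2,0,0,0,0],[-0.1,0,0,0,0],[0.1,0,0,0,0],[0.4,0,0,0,0],[0.8,0,0,0,0],[0.8,0,0,0,0],[0.8,0,0,0,0],[0.8,0,0,-0.02,0],[0.8,0,0,-0.04,0],[0.8,0,0,-0.04,0],[0.8,0,0,-0.04,0],[0.8,0,0,-0.04,0]]
  ]
}}

```text
time_s: 41.7
ee_pos: [0.4639, 0.3939, 0.333]
tcp_rot: [[0.964, -0.267, 0.0], [-0.267, -0.964, 0.0], [0.0, -0.0, -1.0]]
ft_force: [0.1, 0.7, 0.3]
opening: 0.0846
```

Request:
{"api": "drive_tool", "payload": {
  "steps": [
    [[0.8,-0.03,0,-0.02,0],[0.8,-0.04,0,0,0],[0.8,-0.04,0,0,0],[0.8,-0.03,0,0,0],[0.8,0,0,0,0],[0.8,0,0,0,0]]
  ]
}}

```text
time_s: 42.3
ee_pos: [0.329, 0.4315, 0.3516]
tcp_rot: [[0.964, -0.266, 0.001], [-0.266, -0.964, 0.0], [0.001, -0.0, -1.0]]
ft_force: [1.0, -0.0, 0.1]
opening: 0.0845
```

Run:
```python
from wchk import *
wchk("e",(190,190,430,280),(200,90,400,340),3,wxy=[.464,.3945])
```

```text
t 42.30 tcp [0.329  0.4315 0.3516] a -0.2692 tilt [ 1.1e-03  2.0e-04 -1.0e+00] op 0.0845 F [ 1.05 -0.02  0.06] T [-0.07  0.04  0.03]
```

View pics/ws_e.png

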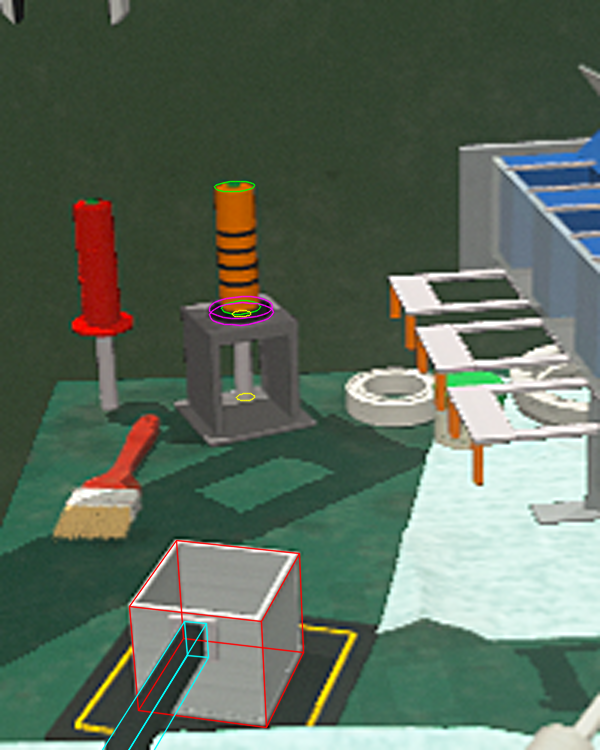

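View pics/T_e.png

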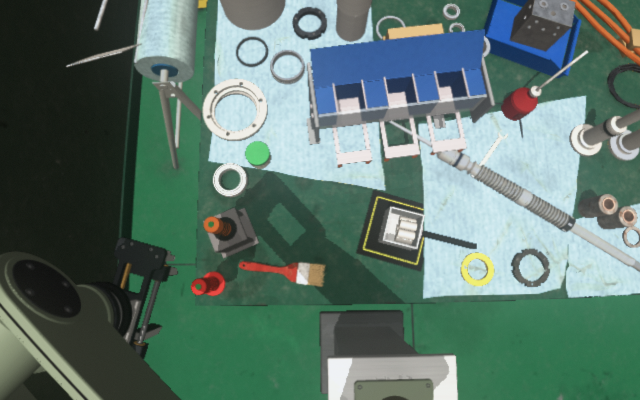

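View pics/wt_e.png

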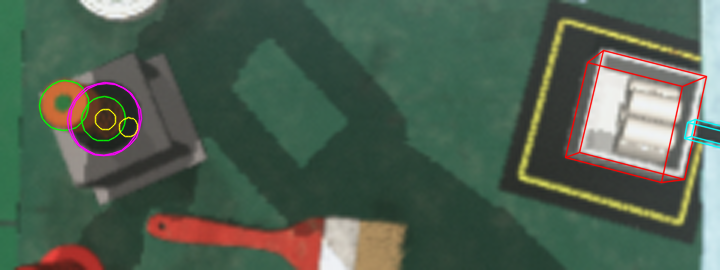

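Run:
```python
from workcell import *
print(hand_in(), get_obs()["time_s"])
```

```text
the job is handed in; nothing more can be done
the job is handed in; nothing more can be done
```

I handed in the job at about 42 s on the robot's clock. All five pins are in the cup, and the cup stands on the mat. The wand has been dipped and is back in its stand. Hand-in reports no verdict, so this rests on my own checks.

- **Pins:** Lane 1 held one pin, and lanes 2 and 3 held two each. I dragged each shutter open to its stop with the cup and pulled it shut again. The top picture showed all three wells empty and the plates lined up with their shut positions.
- **Cup:** The last pictures show it upright, within a few millimetres of the mat's centre. The pins lie as three on the floor with two on top. The two underneath are mostly hidden, so the count of five also relies on the emptied wells and on the weight reading, which roughly agrees. I saw no sign of the cup being knocked.
- **Wand:** The tip went about 43 mm below the cup's rim, over the clear part of the floor, and stayed there about 3 s. It now stands upright with its flange on the plate, within about 1 mm of where it started.
- **Bystanders:** The grease pot and brush are in the same place in the first and last pictures. The gripper ended open and clear of everything.

No check failed or disagreed. The highest wrist force I read was about 14 N, pushing lane 3's shutter against its open stop.

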